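# Set the tilting sine fixture to 20 degrees on a gauge block stack

### The arm

A 6-joint arm with a two-finger parallel gripper is mounted at the origin on the work surface. World frame = base frame: x ahead of the robot, y to its left, z up, the work surface at z = 0. Lengths are in m, angles in rad, forces in N, time in s.
With the tool pointing down it reaches from about 0.25 to 0.775 m from the base axis. Payload 4 kg.
Tool frame: the origin (TCP) lies on the centre line of the jaws, within the pads' length; the fingertips stand 17 mm ahead of it and the grasp point (between the pads) lies 2 mm behind it; z points along the fingers, y is the line along which they close (so a half turn about z gives the same grasp; the last joint's range is limited). The gripper opens to 94 mm and grips with 3 to 60 N. Pads are 16 mm wide; open, the fingers measure 119 mm over their backs; the gripper's body (75 mm by 177 mm) begins 78 mm behind the grasp point.
Start: joints at [1.041, 0.087, 1.371, -0, 1.684, -0.103], TCP at [0.228, 0.501, 0.223] pointing down, gripper open.
Joint ranges: [-3.1, 3.1], [-0.76, 2.03], [0.27, 2.55], [-1.08, 4.22], [0.17, 2.65], [-2.57, 2.57]. Speed limits (rad/s): [2.79, 2.79, 3.14, 3.14, 3.14, 3.14].

### API

Orientations are given as [roll, pitch, yaw] about the fixed x, y, z axes, in that order (R = Rz(yaw) Ry(pitch) Rx(roll)).
In Python, from bench import robot gives the robot as it stands.
- The arm moves only by the tool servo_tool, never from a script. Its argument "plan" is a list of rows, each a list of 7 numbers: the shift along the tool's x, y, z normalised to -1 to 1, where 1 is 0.1 m, then the turn, a rotation vector about the tool's x, y, z normalised to -1 to 1, where 1 is pi/2 rad, then the finger opening in mm, from 0 to 94. In form: [[x, y, z, ax, ay, az, gripper], ...]. A call has 1 to 12 rows; each row is the pose to reach, as a shift and turn from the pose commanded when the call began, along the tool's axes at that moment; what a row does not reach only later rows make up. A row lasts 1/12 s, in which the tool goes at most 41.7 mm and 7.16 degrees, less where a joint would pass 70% of its speed; a pose out of reach is approached as far as the arm can. A call with a number of a shift or a turn outside -1 to 1 is refused whole. A call with a gripper value outside its range is refused whole. The fingers move at their own pace and stop on an object; the grip force is fixed at half the most. Time passes only in rows, so rows that repeat a pose let the fingers close. It gives the time, the measured TCP pose, the force, the opening and the grip force at its end, in the units of the state.
- robot.get_obs(): the state, without advancing time (a new reading comes with each control period).
- robot.snapshot(name): name is "scene" or "side" or "wrist"; returns the picture (480x640x3 uint8, red, green, blue); there is no depth.
- robot.camera_params(name): a dict with "camera_matrix" (3x3 intrinsics, pixels), "rvec" (rotation vector, rad) and "tvec" (3), from world to camera coordinates, as OpenCV has them; the wrist camera has in their place "tool_from_camera" (4x4, takes a point from camera to tool coordinates, whose origin is the TCP and whose axes are the flange's). Camera axes: x right, y down, z forward; pixel columns grow to the right and rows downward; lengths in m; the calibration is good to about 2 mm. The wrist camera is an equidistant fisheye: a pixel r from the principal point sees the ray r / f radians off the axis. A picture is of the moment at which its call begins: read the wrist's pose just before it. camera_params takes no time and is no camera call.
- robot.close_job(): hands the job in; it is judged then, once.
Trained networks look in the newest picture that a camera, given by its name, has taken for a name from the list of things; names that differ only in an ending like _2 or _b are one class to them, and where a whole thing is asked for, a point or a joint stands for the part that bears it (a point fixed in the world has none). Each returns a list of dicts, best first, with "conf" (0 to 1); they miss things now and then, are a little off and sometimes report something else, mostly with a low value. They report only what shows in the picture. A call takes as long as a camera call. They do not tell look-alikes from the thing itself.
- robot.find_in(thing, camera): "extent" ([centre column, centre row, width, height] in pixels, round what is visible of it).
The state is a dict: "time": time; "joint_positions": joint angles; "qvel": joint speeds; "joint_torque": joint torques, N m; "tool_pos": TCP position; "ee_rot": TCP orientation; "wrist_force": force on the tool from outside, world axes, zero at the start; "wrist_torque": the same for the moment, N m; "width": finger opening in m; "finger_force": force on a finger pad.
Only numpy, scipy, OpenCV 4.12 (cv2) and the standard library are available. Lean on these libraries where they do the work, as an engineer would, in place of code of your own. Each camera call takes 0.05 s, during which the arm holds its last target. There are 200 camera calls.

### The job

Set the tilting fixture's plate to 20 degrees: raise the plate by its handle bar (it stays where you leave it), stack the 30 mm and the 22 mm gauge blocks, one centred on the other, in the middle of the marked square under the front roller, then lower the plate until its roller rests on the 52 mm stack. Leave the other two blocks, the brass spool and everything else on the bench where they are.

Things in the scene. Friction and masses are not known exactly. Their poses are not given: they have to be found in the camera images.
- plate (a joint): angle of the plate, rad: 0 lying flat, growing as the end nearest the robot is lifted, stop at 0.74; stiff friction hinge that holds the plate at any angle (about 13 N straight up at the handle bar lifts it, about 5 N lowers it)
- plate_front (a point): middle of the plate's front edge (upper edge). The plate is bare aluminium, 118 mm wide, 10 mm thick, underside 6 mm above the line from hinge axis to roller centre; this edge is 170 mm from the hinge axis, 18 mm beyond the roller. Raised, it hangs over the marked square: bring blocks in from the front with the gripper leaning back 25 to 40 degrees, and pick them up with the same lean
- housing (a point): middle of the top of the grey drive housing fixed on the plate's hinged end: 70 mm long, 96 mm wide, 36 mm high (small parts stand 9 mm higher), from 5 to 75 mm from the hinge axis
- hinge (a point): point on the hinge axis, at the fixture's far end, middle of its width, 23 mm above the table; x points horizontally from the front (roller end) to the hinge, y along the hinge axis, z up. The fixture's steel base (215 x 120 x 15 mm) is fixed to the table
- seat (a point): centre of the square (42 mm, bright outline) marked on the flat top of the steel base, 15 mm above the table, where the block stack is to stand; axes as hinge, from which it lies 143 mm towards the front. Same z as the underside of the front roller when the plate is flat
- bail_bar (a point): middle of the round handle bar on top of the plate near its front end: 12 mm diameter, along the fixture's y, held by a 10 mm post 38 mm either side of this point, its centre 45 mm above the plate's top; 140 mm from the hinge axis along the plate and 61 mm above it square to the plate. 65 mm in front of the drive housing. Grip it fore and aft from above, the tool straight down: it turns between the fingers. Axes turn with the plate
- roller (a point): centre of the steel roller under the plate's front end: 16 mm diameter, 108 mm long along y, 152 mm from the hinge axis; on a stack of height h the plate's angle is asin(h / 152 mm). Axes turn with the plate
- block30_center (a point): square steel gauge block, 34 x 34 mm and 30 mm high, standing on its square face (edges rounded 1 mm, plain bright steel, 271 g give or take); this point is its centre, 15 mm above its underside, z up, x and y square to its sides
- block22_center (a point): square steel gauge block, 34 x 34 mm and 22 mm high, standing on its square face (edges rounded 1 mm, plain bright steel, 198 g give or take); this point is its centre, 11 mm above its underside, z up, x and y square to its sides
- block16_center (a point): square steel gauge block, 34 x 34 mm and 16 mm high, standing on its square face (edges rounded 1 mm, plain bright steel, 144 g give or take); this point is its centre, 8 mm above its underside, z up, x and y square to its sides; not needed, to be left alone
- block40_center (a point): square steel gauge block, 34 x 34 mm and 40 mm high, standing on its square face (edges rounded 1 mm, plain bright steel, 361 g give or take); this point is its centre, 20 mm above its underside, z up, x and y square to its sides; not needed, to be left alone
- tray: shallow tray, 236 mm square, fixed; the blocks stand on its brown floor, 4 mm above the table, in two rows of two; white rim 14 mm high, 6 mm thick; origin at its middle on the table
- spool_center (a point): brass spool, 20 mm diameter, 20 mm high, standing in the middle of the tray among the blocks; this point is its centre; to be left alone
- heatsink: finned aluminium heat sink, 40 x 40 x 28 mm, between tray and fixture; to be left alone
- bottle: white bottle with black cap, 44 mm diameter, 100 mm high, in the middle at the back; to be left alone
- screwdriver: black-handled screwdriver, 190 mm long, lying between tray and fixture; to be left alone
Mind the look-alikes: they are no part of the job. Leave any brown or turquoise look-alike of the part that bears plate alone.

How it is judged:
By the outcome, as a careful person would: the job done as asked, in the order asked, and still so for the second after the job is handed in, with the robot touching nothing.
It also fails if it takes over 72 s, if anything falls off the work surface, if the arm or the gripper's body presses on something with over 40 N, if the wrist force passes 120 N, or if a joint passes its speed limit or range.

## Working session

There is one attempt and no reset: what is moved stays moved. The work goes in short steps, Python scripts to look and compute and a tool call to move; the robot and the scene stay as the last step left them, time stands still between calls to the robot, and variables do not carry over. Pictures are saved under pics/ and viewed, at most 10 in all, crops included, and the job is handed in when it is done.

Besides the shell and the picture viewer there is one more tool, called by a JSON object that holds its "method" and its "body", one argument or row to a line. servo_tool: Moves the arm, as the interface text tells. Scaled input: -1 to 1 covers 0.1 m each way for a shift and pi/2 rad each way for a turn. Its arguments: {"type":"object","properties":{"plan":{"type":"array","items":{"type":"array","items":{"type":"number"}}}},"required":["plan"]}

```bash
mkdir -p pics; ls; cat > h.py <<'E'
import numpy as np, cv2
from bench import robot
from scipy.spatial.transform import Rotation as R
def snap(c,f=None):
    im=robot.snapshot(c)
    if f: cv2.imwrite('pics/'+f,im[:,:,::-1])
    return im
def ray(cam,uv,obs=None):
    p=robot.camera_params(cam);K=np.array(p['camera_matrix']);u,v=uv
    if cam!='wrist':
        M=cv2.Rodrigues(np.array(p['rvec'],float))[0];t=np.array(p['tvec'],float).ravel()
        d=np.linalg.inv(K)@[u,v,1];return -M.T@t,M.T@d
    a=np.array([(u-K[0,2])/K[0,0],(v-K[1,2])/K[1,1]]);r=np.hypot(*a)+1e-12
    d=np.r_[np.sin(r)*a/r,np.cos(r)];T=np.array(p['tool_from_camera'])
    o=obs or robot.get_obs();Q=R.from_euler('xyz',o['ee_rot']).as_matrix()
    return Q@T[:3,3]+o['tool_pos'],Q@T[:3,:3]@d
def atz(cam,uv,z,obs=None):
    o,d=ray(cam,uv,obs);return o+d*(z-o[2])/d[2]
def proj(cam,P,obs=None):
    p=robot.camera_params(cam);K=np.array(p['camera_matrix']);P=np.atleast_2d(P)
    if cam!='wrist':
        return cv2.projectPoints(P.astype(float),np.array(p['rvec'],float),np.array(p['tvec'],float),K,None)[0][:,0]
    o=obs or robot.get_obs();Q=R.from_euler('xyz',o['ee_rot']).as_matrix();T=np.array(p['tool_from_camera'])
    c=((P-o['tool_pos'])@Q-T[:3,3])@T[:3,:3]
    r=np.arctan2(np.hypot(c[:,0],c[:,1]),c[:,2]);n=np.hypot(c[:,0],c[:,1])+1e-12
    return np.c_[K[0,2]+K[0,0]*r*c[:,0]/n,K[1,2]+K[1,1]*r*c[:,1]/n]
E
python3 - <<'E'
from h import *
o=robot.get_obs();print({k:np.round(v,3) for k,v in o.items()})
for c in('scene','side','wrist'):
    snap(c,c+'0.png');p=robot.camera_params(c);print(c,np.round(np.array(p['camera_matrix']),1).tolist(), 'cam pos',np.round(ray(c,(320,240))[0],3))
    for t in('plate','housing','bail_bar','roller','block30_center','block22_center','block16_center','block40_center','tray','spool_center','heatsink','bottle'):
        print(t,[(np.round(x['extent']).astype(int).tolist(),round(x['conf'],2)) for x in robot.find_in(t,c)[:4]])
print(robot.camera_params('wrist')['tool_from_camera'])
E
```

```text
pics
{'time': np.float64(0.0), 'joint_positions': array([ 1.041,  0.088,  1.372, -0.   ,  1.684, -0.103]), 'qvel': array([-0.   , -0.001,  0.002, -0.   ,  0.001, -0.001]), 'joint_torque': array([ 0.0000e+00, -3.4018e+01, -3.0243e+01,  7.2000e-02,  3.3000e-02,
       -0.0000e+00]), 'tool_pos': array([0.227, 0.5  , 0.221]), 'ee_rot': array([-3.139, -0.   ,  2.715]), 'wrist_force': array([-0.224, -0.494,  0.05 ]), 'wrist_torque': array([-0.002,  0.065, -0.041]), 'finger_force': np.float64(0.0), 'width': np.float64(0.094)}
scene [[512.2, 0.0, 307.5], [0.0, 512.2, 240.1], [0.0, 0.0, 1.0]] cam pos [0.946 0.412 0.946]
plate [([343, 368, 113, 110], 0.92), ([283, 151, 83, 67], 0.75), ([436, 259, 90, 92], 0.62), ([248, 241, 16, 16], 0.56)]
housing [([438, 260, 86, 92], 0.8), ([342, 373, 110, 108], 0.66), ([284, 153, 84, 71], 0.66)]
bail_bar [([340, 368, 114, 107], 0.76), ([187, 243, 25, 24], 0.69), ([437, 262, 93, 89], 0.64), ([282, 151, 84, 66], 0.62)]
roller [([338, 370, 118, 106], 0.97), ([435, 260, 84, 93], 0.96), ([280, 302, 21, 20], 0.21)]
block30_center [([215, 268, 21, 28], 0.94), ([28
[... 1215 characters left out ...]
), ([422, 239, 28, 54], 0.66)]
bottle [([422, 238, 29, 54], 0.83)]
wrist [[371.6, 0.0, 317.3], [0.0, 371.6, 242.7], [0.0, 0.0, 1.0]] cam pos [0.155 0.534 0.386]
plate [([150, 371, 114, 131], 0.78)]
housing [([151, 373, 118, 132], 0.61)]
bail_bar [([146, 372, 121, 127], 0.7)]
roller [([150, 371, 116, 129], 0.97)]
block30_center []
block22_center []
block16_center []
block40_center []
tray []
spool_center []
heatsink []
bottle []
[[-4.17917217e-04 -9.61531854e-01 -2.74693135e-01  7.99987643e-02]
 [ 9.99999906e-01 -3.69387977e-04 -2.28396210e-04  1.62444759e-04]
 [ 1.18141890e-04 -2.74693204e-01  9.61531918e-01 -1.63197913e-01]
 [ 0.00000000e+00  0.00000000e+00  0.00000000e+00  1.00000000e+00]]
```

View pics/scene0.png

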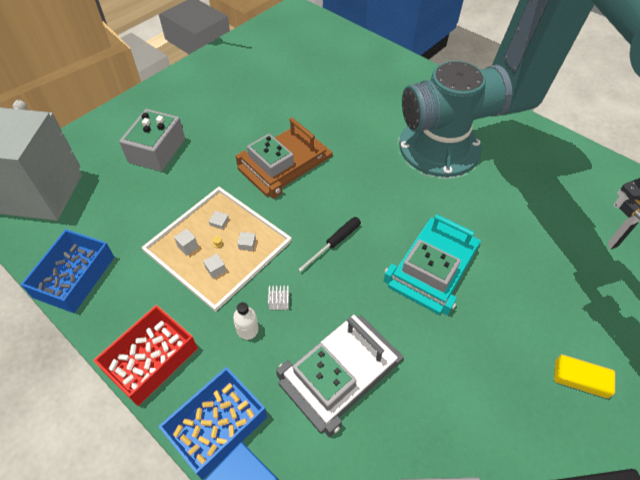

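View pics/side0.png

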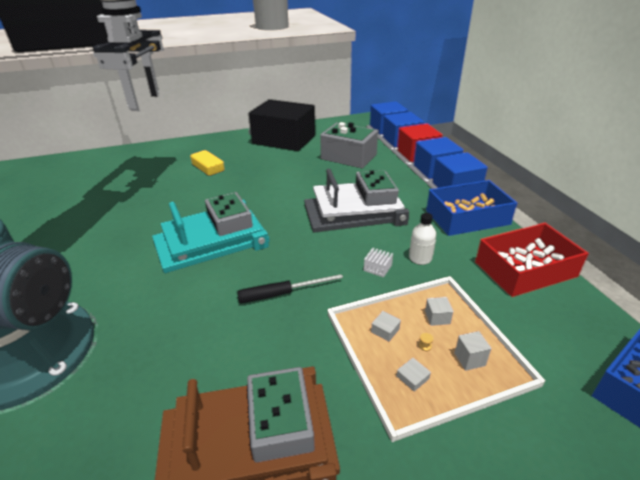

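The scene picture shows the aluminium fixture at (342,370), its bar at (368,338), between turquoise and brown look-alikes. The tray blocks stand at (215,267), (246,241), (218,219) and (186,242), with the spool at (217,241). Next I zoom in on the fixture and take coarse positions.

```bash
python3 - <<'E'
from h import *
a=cv2.imread('pics/scene0.png');b=cv2.imread('pics/side0.png')
A=cv2.resize(a[305:440,270:410],None,fx=4,fy=4,interpolation=cv2.INTER_CUBIC)
B=cv2.resize(b[160:235,295:415],None,fx=4,fy=4,interpolation=cv2.INTER_CUBIC)
o=np.zeros((600,800,3),np.uint8);A=A[:540,:];
o=np.zeros((600,800,3),np.uint8)
A=cv2.resize(a[305:440,270:410],(420,405),interpolation=cv2.INTER_CUBIC)
B=cv2.resize(b[160:235,295:415],(375*120//125+0,225),interpolation=cv2.INTER_CUBIC)
o[:405,:420]=A;o[:225,425:425+360]=B[:, :360]
cv2.imwrite('pics/z.png',o)
def tri(u,v):
    A=[];c=[]
    for cam,p in(('scene',u),('side',v)):
        q,d=ray(cam,p);d/=np.linalg.norm(d);M=np.eye(3)-np.outer(d,d);A.append(M);c.append(M@q)
    return np.linalg.lstsq(np.vstack(A),np.hstack(c),rcond=None)[0]
for n,u,v in(('30',(215,268),(439,309)),('22',(246,241),(385,326)),('16',(218,220),(413,375)),('40',(187,243),(472,351)),('spool',(217,241),(426,341)),('bottle',(246,322),(422,239)),('hs',(279,299),(377,264)),('bar',(367,339),(333,189))):
    print(n,tri(u,v).round(3))
E
```

```text
30 [ 0.648 -0.139  0.019]
22 [ 0.552 -0.143  0.016]
16 [ 0.553 -0.237  0.011]
40 [ 0.648 -0.233  0.022]
spool [ 0.597 -0.191  0.016]
bottle [0.698 0.014 0.043]
hs [0.605 0.011 0.008]
bar [0.582 0.214 0.069]
```

View pics/z.png

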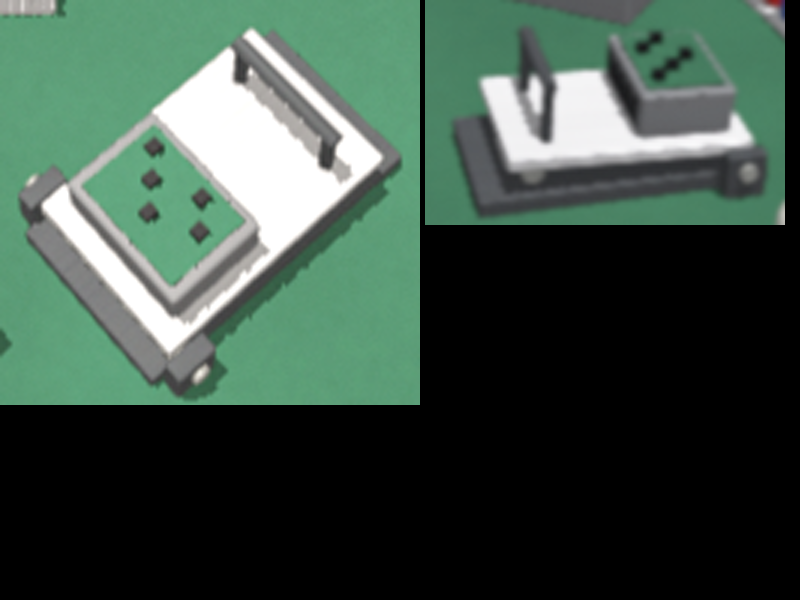

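The crop shows the plate's front corners at crop (252,30) and (382,165), a rear corner at (172,352), and the bar ends at (237,45) and (335,140).

```bash
python3 - <<'E'
from h import *
c=lambda u,v:(270+u/3,305+v/3)
s=lambda u,v:(295+u/3,160+v/3)
for n,p,z in(('fl',(252,30),.039),('fr',(382,165),.039),('rr',(172,352),.039),('bar1',(237,42),.088),('bar2',(337,135),.088)):
    print(n,atz('scene',c(*p),z).round(4))
for n,p,z in(('fl',(480-425,80),.039),('fr',(510-425,165),.039),('bar far',(524-425,33),.087),('barnear',(547-425,88),.087)):
    print('side',n,atz('side',s(*p),z).round(4))
E
```

```text
fl [0.5422 0.1585 0.039 ]
fr [0.5599 0.2777 0.039 ]
rr [0.7336 0.2567 0.039 ]
bar1 [0.5766 0.1706 0.088 ]
bar2 [0.5836 0.2539 0.088 ]
side fl [0.5626 0.2855 0.039 ]
side fr [0.5474 0.1626 0.039 ]
side bar far [0.5905 0.2599 0.087 ]
side barnear [0.5796 0.1764 0.087 ]
```

```bash
cat >> h.py <<'E'
def plan(*wps,start=None,n=12):
    """wps: (pos, rpy). prints calls as row vectors (rows repeat) in tool axes"""
    o=robot.get_obs();p,q=start or (o['tool_pos'],o['ee_rot']);p=np.array(p,float);Q=R.from_euler('xyz',q)
    for pos,rpy in wps:
        T=R.from_euler('xyz',rpy);pos=np.array(pos,float)
        for k in range(12):
            d=Q.inv().apply(pos-p)/.1;r=(Q.inv()*T).as_rotvec()/(np.pi/2)
            sc=min(1,1/max(1e-9,abs(d).max()),1/max(1e-9,abs(r).max())) 
            s=min(1,1/max(1e-9,abs(d).max()));t=min(1,.9/max(1e-9,abs(r).max()))
            d=np.round(d*s,3);r=np.round(r*t,3)
            rows=max(np.linalg.norm(d)*100/41.7,np.linalg.norm(r)*90/7.16)
            p=p+Q.apply(d*.1);Q=Q*R.from_rotvec(r*np.pi/2)
            print('  call',d.tolist(),r.tolist(),'rows>=%.1f'%rows,'->',p.round(3),Q.as_euler('xyz').round(3))
            if s==1 and t==1:break
E
python3 - <<'E'
from h import *
plan(((.585,.214,.2),(np.pi,0,1.44)))
E
```

```text
call [-1.0, -0.255, 0.051] [0.0, -0.0, 0.812] rows>=10.2 -> [0.308 0.436 0.217] [-3.142 -0.     1.439]
  call [-0.606, 1.0, 0.057] [-0.0, -0.0, -0.0] rows>=2.8 -> [0.399 0.363 0.212] [-3.142 -0.     1.439]
  call [-0.606, 1.0, 0.057] [-0.0, -0.0, -0.0] rows>=2.8 -> [0.491 0.29  0.206] [-3.142 -0.     1.439]
  call [-0.605, 1.0, 0.058] [-0.0, -0.0, -0.0] rows>=2.8 -> [0.582 0.217 0.2  ] [-3.142 -0.     1.439]
  call [-0.022, 0.036, 0.002] [-0.0, -0.0, -0.0] rows>=0.1 -> [0.585 0.214 0.2  ] [-3.142 -0.     1.439]
```

{"method": "servo_tool", "body": {
  "plan": [
    [-0.3, -0.07, 0.02, 0, 0, 0.25, 40],
    [-1, -0.25, 0.05, 0, 0, 0.81, 40],
    [-1, -0.25, 0.05, 0, 0, 0.81, 40],
    [-1, -0.25, 0.05, 0, 0, 0.81, 40],
    [-1, -0.25, 0.05, 0, 0, 0.81, 40],
    [-1, -0.25, 0.05, 0, 0, 0.81, 40],
    [-1, -0.25, 0.05, 0, 0, 0.81, 40],
    [-1, -0.25, 0.05, 0, 0, 0.81, 40],
    [-1, -0.25, 0.05, 0, 0, 0.81, 40],
    [-1, -0.25, 0.05, 0, 0, 0.81, 40],
    [-1, -0.25, 0.05, 0, 0, 0.81, 40],
    [-1, -0.25, 0.05, 0, 0, 0.81, 40]
  ]
}}

```text
time: 2.95
tool_pos: [0.3084, 0.4365, 0.2175]
ee_rot: [3.142, -0.0, 1.444]
wrist_force: [-0.0, 0.1, -1.0]
width: 0.04
finger_force: 0.0
```

{"method": "servo_tool", "body": {
  "plan": [
    [-0.6, 1, 0.06, 0, 0, 0, 40],
    [-0.6, 1, 0.06, 0, 0, 0, 40],
    [-0.6, 1, 0.06, 0, 0, 0, 40],
    [-0.6, 1, 0.06, 0, 0, 0, 40]
  ]
}}

```text
time: 3.28
tool_pos: [0.4037, 0.3606, 0.2108]
ee_rot: [3.14, 0.002, 1.439]
wrist_force: [0.0, 0.7, -0.3]
width: 0.0398
finger_force: 0.0
```

{"method": "servo_tool", "body": {
  "plan": [
    [-0.6, 1, 0.06, 0, 0, 0, 40],
    [-0.6, 1, 0.06, 0, 0, 0, 40],
    [-0.6, 1, 0.06, 0, 0, 0, 40],
    [-0.6, 1, 0.06, 0, 0, 0, 40]
  ]
}}

```text
time: 3.62
tool_pos: [0.4949, 0.2882, 0.2044]
ee_rot: [3.141, 0.002, 1.439]
wrist_force: [-0.1, 0.1, 0.3]
width: 0.0396
finger_force: 0.0
```

{"method": "servo_tool", "body": {
  "plan": [
    [-0.6, 1, 0.06, 0, 0, 0, 40],
    [-0.6, 1, 0.06, 0, 0, 0, 40],
    [-0.6, 1, 0.06, 0, 0, 0, 40],
    [-0.6, 1, 0.06, 0, 0, 0, 40],
    [-0.6, 1, 0.06, 0, 0, 0, 40],
    [-0.6, 1, 0.06, 0, 0, 0, 40]
  ]
}}

```text
time: 4.12
tool_pos: [0.5821, 0.2206, 0.1994]
ee_rot: [-3.14, -0.001, 1.444]
wrist_force: [0.4, 0.3, 0.6]
width: 0.0401
finger_force: 0.0
```

```bash
python3 - <<'E'
from h import *
o=robot.get_obs();print(o['time'],o['tool_pos'],o['ee_rot'],o['width'])
snap('wrist','w1.png')
for t in('bail_bar','housing','roller'):print(t,robot.find_in(t,'wrist')[:3])
E
```

```text
4.1167 [0.58207326 0.22063053 0.19939991] [-3.14047087e+00 -7.50974054e-04  1.44415895e+00] 0.04006482450528575
bail_bar [{'extent': [84.0, 265.8, 168.0, 129.6], 'conf': 0.92}, {'extent': [382.1, 240.6, 197.6, 133.9], 'conf': 0.73}]
housing [{'extent': [87.4, 265.6, 166.4, 132.9], 'conf': 0.82}, {'extent': [382.1, 242.0, 198.4, 138.7], 'conf': 0.71}]
roller [{'extent': [85.4, 265.9, 164.5, 126.8], 'conf': 0.71}, {'extent': [381.2, 241.4, 198.0, 134.5], 'conf': 0.57}]
```

View pics/w1.png

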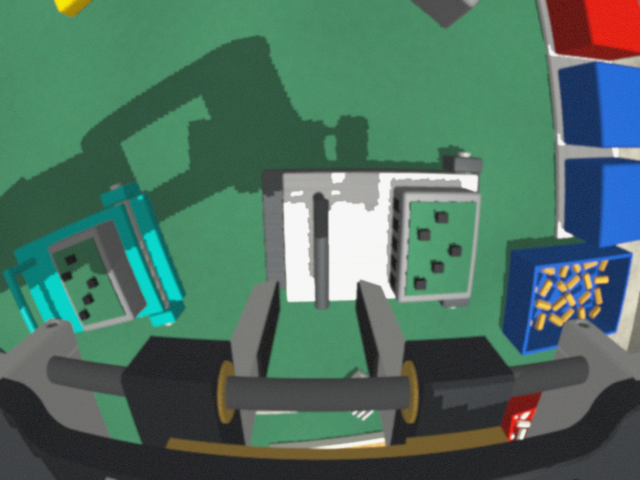

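The wrist picture shows the fixture seen from above. The bar runs from (321,195) to (321,308), the plate's front edge is at column 286, and the housing's top corners are (402,190), (480,192), (470,299) and (396,297).

```bash
python3 - <<'E'
from h import *
from scipy.optimize import least_squares
for n,p,z in(('bar top end',(321,195),.084),('bar bot end',(321,308),.084),('plate f1',(285,172),.039),('plate f2',(288,300),.039),('h1',(402,190),.075),('h2',(480,192),.075),('h3',(470,299),.075),('h4',(396,297),.075),('base f1',(265,172),.015)):
    print(n,atz('wrist',p,z).round(4))
# fit hinge xy + yaw; fixture coords (x toward hinge, y)
px=np.array([(321,195),(321,308),(402,190),(480,192),(470,299),(396,297),(285,172)],float)
F=np.array([(-.14,.044,.061),(-.14,-.044,.061),(-.075,.048,.052),(-.005,.048,.052),(-.005,-.048,.052),(-.075,-.048,.052),(-.17,.059,.016)])
W=lambda v:np.c_[(R.from_euler('z',v[2]).apply(F)+[v[0],v[1],.023])]
r=least_squares(lambda v:(proj('wrist',W(v))-px).ravel(),[.72,.2,-.13],loss='soft_l1',f_scale=2)
print(r.x,r.fun.reshape(-1,2).round(1))
v=r.x
for k,l in(('seat',-.143),('bar',-.14)):print(k,R.from_euler('z',v[2]).apply([l,0,0])+[v[0],v[1],0])
print('scene',proj('scene',W(v)).round(0).tolist())
E
```

```text
bar top end [0.5896 0.2584 0.084 ]
bar bot end [0.5781 0.1651 0.084 ]
plate f1 [0.5607 0.2759 0.039 ]
plate f2 [0.5455 0.1556 0.039 ]
h1 [0.654  0.2536 0.075 ]
h2 [0.7219 0.2454 0.075 ]
h3 [0.7122 0.1489 0.075 ]
h4 [0.643  0.1621 0.075 ]
base f1 [0.5396 0.2768 0.015 ]
[ 0.72272598  0.19713059 -0.11872359] [[-0.8  1.4]
 [-0.2 -5.4]
 [-0.1 -0.1]
 [ 1.6 -0.2]
 [-0.  -1.1]
 [-0.2  3.9]
 [ 0.3  0.1]]
seat [0.58073261 0.2140682  0.        ]
bar [0.5837115  0.21371287 0.        ]
scene [[382.0, 354.0], [348.0, 320.0], [357.0, 381.0], [327.0, 407.0], [291.0, 366.0], [320.0, 342.0], [396.0, 360.0]]
```

```bash
python3 - <<'E'
from h import *
y=1.452
plan(((.5837,.2137,.082),(np.pi,0,y)))
# arc
v=np.array([.7227,.1971,-.1187]);Rz=R.from_euler('z',v[2])
def bar(t):
    a=np.arctan2(.061,.14)+t;r=np.hypot(.14,.061)
    return Rz.apply([-r*np.cos(a),0,r*np.sin(a)])+[v[0],v[1],.023]
Q=R.from_euler('xyz',(np.pi,0,y))
for base in (0,.3,.5):
  print(base,[(round(t,2),(Q.inv().apply(bar(t)-bar(base))/.1).round(3).tolist()) for t in np.arange(base+.05,min(.73,base+.62),.05)])
E
```

```text
call [-0.06, 0.022, 1.0] [0.0, -0.0, -0.005] rows>=2.4 -> [0.583 0.215 0.1  ] [ 3.141e+00 -1.000e-03  1.453e+00]
  call [-0.011, 0.004, 0.181] [0.0, -0.0, 0.0] rows>=0.4 -> [0.584 0.214 0.082] [ 3.141e+00 -1.000e-03  1.453e+00]
0 [(np.float64(0.05), [0.0, 0.032, -0.069]), (np.float64(0.1), [0.0, 0.068, -0.137]), (np.float64(0.15), [0.0, 0.107, -0.202]), (np.float64(0.2), [0.0, 0.149, -0.266]), (np.float64(0.25), [0.0, 0.194, -0.327]), (np.float64(0.3), [0.0, 0.243, -0.386]), (np.float64(0.35), [0.0, 0.294, -0.443]), (np.float64(0.4), [0.0, 0.348, -0.497]), (np.float64(0.45), [0.0, 0.405, -0.548]), (np.float64(0.5), [0.0, 0.464, -0.597]), (np.float64(0.55), [0.0, 0.525, -0.642]), (np.float64(0.6), [0.0, 0.589, -0.684])]
0.3 [(np.float64(0.35), [0.0, 0.051, -0.057]), (np.float64(0.4), [0.0, 0.105, -0.111]), (np.float64(0.45), [0.0, 0.162, -0.162]), (np.float64(0.5), [0.0, 0.221, -0.21]), (np.float64(0.55), [0.0, 0.283, -0.255]), (np.float64(0.6), [0.0, 0.346, -0.297]), (np.float64(0.65), [0.0, 0.412, -0.336]), (np.float64(0.7), [0.0, 0.479, -0.372])]
0.5 [(np.float64(0.55), [0.0, 0.061, -0.045]), (np.float64(0.6), [0.0, 0.125, -0.087]), (np.float64(0.65), [0.0, 0.191, -0.126]), (np.float64(0.7), [0.0, 0.258, -0.162])]
```

{"method": "servo_tool", "body": {
  "plan": [
    [-0.02, 0.01, 0.3, 0, 0, 0, 40],
    [-0.04, 0.02, 0.6, 0, 0, 0, 40],
    [-0.07, 0.026, 0.9, 0, 0, 0, 40],
    [-0.07, 0.026, 1, 0, 0, 0, 40],
    [-0.07, 0.026, 1, 0, 0, 0, 40]
  ]
}}

```text
time: 4.73
tool_pos: [0.5817, 0.2124, 0.0958]
ee_rot: [-3.135, 0.003, 1.443]
wrist_force: [0.0, -0.5, -0.2]
width: 0.0402
finger_force: 0.0
```

{"method": "servo_tool", "body": {
  "plan": [
    [0, 0, 0.1, 0, 0, 0, 40],
    [0, 0, 0.18, 0, 0, 0, 40],
    [0, 0, 0.18, 0, 0, 0, 40],
    [0, 0, 0.18, 0, 0, 0, 10],
    [0, 0, 0.18, 0, 0, 0, 5],
    [0, 0, 0.18, 0, 0, 0, 5],
    [0, 0, 0.18, 0, 0, 0, 5],
    [0, 0, 0.18, 0, 0, 0, 5],
    [0, 0, 0.18, 0, 0, 0, 5]
  ]
}}

```text
time: 5.48
tool_pos: [0.5839, 0.2126, 0.0821]
ee_rot: [-3.14, -0.0, 1.443]
wrist_force: [-3.6, -0.9, 3.6]
width: 0.0108
finger_force: 30.0
```

{"method": "servo_tool", "body": {
  "plan": [
    [0, 0.032, -0.069, 0, 0, 0, 5],
    [0, 0.068, -0.137, 0, 0, 0, 5],
    [0, 0.107, -0.202, 0, 0, 0, 5],
    [0, 0.149, -0.266, 0, 0, 0, 5],
    [0, 0.194, -0.327, 0, 0, 0, 5],
    [0, 0.243, -0.386, 0, 0, 0, 5],
    [0, 0.294, -0.443, 0, 0, 0, 5],
    [0, 0.348, -0.497, 0, 0, 0, 5],
    [0, 0.405, -0.548, 0, 0, 0, 5],
    [0, 0.464, -0.597, 0, 0, 0, 5],
    [0, 0.464, -0.597, 0, 0, 0, 5]
  ]
}}

```text
time: 6.4
tool_pos: [0.6284, 0.2073, 0.1393]
ee_rot: [-3.133, 0.0, 1.443]
wrist_force: [-5.7, 4.3, -8.6]
width: 0.0111
finger_force: 30.0
```

{"method": "servo_tool", "body": {
  "plan": [
    [0, 0.061, -0.045, 0, 0, 0, 5],
    [0, 0.125, -0.087, 0, 0, 0, 5],
    [0, 0.191, -0.126, 0, 0, 0, 5],
    [0, 0.258, -0.162, 0, 0, 0, 5],
    [0, 0.258, -0.162, 0, 0, 0, 5],
    [0, 0.258, -0.162, 0, 0, 0, 5],
    [0, 0.258, -0.162, 0, 0, 0, 36],
    [0, 0.258, -0.162, 0, 0, 0, 36],
    [0, 0.258, -0.162, 0, 0, 0, 36],
    [0, 0.258, -0.162, 0, 0, 0, 36]
  ]
}}

```text
time: 7.23
tool_pos: [0.6579, 0.2026, 0.1599]
ee_rot: [3.136, -0.001, 1.442]
wrist_force: [0.1, 0.4, -0.1]
width: 0.0339
finger_force: 0.0
```

{"method": "servo_tool", "body": {
  "plan": [
    [0, 0, -0.3, 0, 0, 0, 36],
    [0, 0, -0.7, 0, 0, 0, 36],
    [0, 0, -0.9, 0, 0, 0, 36],
    [0, 0, -0.9, 0, 0, 0, 36]
  ]
}}

```text
time: 7.57
tool_pos: [0.6591, 0.2031, 0.2571]
ee_rot: [3.126, -0.005, 1.442]
wrist_force: [0.9, 0.4, 1.9]
width: 0.0363
finger_force: 0.0
```

```bash
python3 - <<'E'
from h import *
o=robot.get_obs();print(o['time'],o['tool_pos'],o['ee_rot'],o['joint_positions'])
Rz=R.from_euler('z',-.1187)
snap('side','s2.png')
# finger yaw choices for tray blocks: leaned pose
for nm,p in(('b30',(.648,-.139,.1)),('b22',(.552,-.143,.1))):
    print(nm,np.arctan2(p[1],p[0]))
im=cv2.imread('pics/side0.png');sc=cv2.imread('pics/scene0.png')
z=np.zeros((600,800,3),np.uint8)
z[:400,:]=cv2.resize(cv2.imread('pics/side0.png')[270:440,320:560],None,fx=3.33,fy=3.33)[:400,:800][:, :800] if 0 else 0
B=cv2.imread('pics/s2.png')[130:240,280:430];z[:440,:600]=cv2.resize(B,(600,440),interpolation=cv2.INTER_CUBIC)
cv2.imwrite('pics/z2.png',z[:440,:600])
E
```

```text
7.5667 [0.65914725 0.20306897 0.25707327] [ 3.12604147 -0.00496077  1.44170445] [ 2.16992271e-01  3.94736950e-01  9.30949208e-01 -6.25254221e-04
  1.79959462e+00  3.45975944e-01]
b30 -0.21130410358531204
b22 -0.2534854762100402
```

View pics/z2.png

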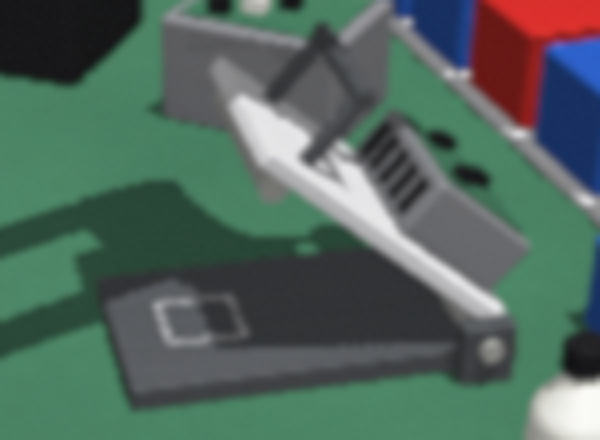

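The side picture shows the plate raised and the marked square fully clear. Next I go over the tray.

```bash
python3 - <<'E'
from h import *
print(proj('side',[[.5807,.2141,.015]]))
print(atz('side',(330,210),.015))
plan(((.62,-.17,.26),(np.pi,0,3.05)))
E
```

```text
[[330.59393581 209.51437571]]
[0.57879683 0.21261267 0.015     ]
  call [-1.0, 0.027, -0.02] [0.006, 0.003, -0.9] rows>=11.3 -> [0.648 0.103 0.255] [3.140e+00 1.000e-03 2.855e+00]
  call [-0.186, -1.0, -0.019] [0.001, 0.001, -0.124] rows>=2.4 -> [0.638 0.002 0.257] [-3.141 -0.     3.05 ]
  call [0.011, -1.0, -0.017] [-0.0, -0.0, 0.0] rows>=2.4 -> [ 0.627 -0.097  0.259] [-3.141 -0.     3.05 ]
  call [0.008, -0.731, -0.012] [-0.0, -0.0, 0.0] rows>=1.8 -> [ 0.62 -0.17  0.26] [-3.141 -0.     3.05 ]
```

{"method": "servo_tool", "body": {
  "plan": [
    [-0.2, 0.02, -0.02, 0.005, 0.003, -0.9, 50],
    [-0.6, 0.03, -0.02, 0.005, 0.003, -0.9, 50],
    [-1, 0.03, -0.02, 0.005, 0.003, -0.9, 50],
    [-1, 0.03, -0.02, 0.005, 0.003, -0.9, 50],
    [-1, 0.03, -0.02, 0.005, 0.003, -0.9, 50],
    [-1, 0.03, -0.02, 0.005, 0.003, -0.9, 50],
    [-1, 0.03, -0.02, 0.005, 0.003, -0.9, 50],
    [-1, 0.03, -0.02, 0.005, 0.003, -0.9, 50],
    [-1, 0.03, -0.02, 0.005, 0.003, -0.9, 50],
    [-1, 0.03, -0.02, 0.005, 0.003, -0.9, 50],
    [-1, 0.03, -0.02, 0.005, 0.003, -0.9, 50],
    [-1, 0.03, -0.02, 0.005, 0.003, -0.9, 50]
  ]
}}

```text
time: 8.62
tool_pos: [0.6461, 0.103, 0.2476]
ee_rot: [-3.138, -0.01, 2.86]
wrist_force: [0.0, -0.3, -0.8]
width: 0.0499
finger_force: 0.0
```

{"method": "servo_tool", "body": {
  "plan": [
    [-0.19, -1, -0.02, 0, 0, -0.124, 50],
    [-0.19, -1, -0.02, 0, 0, -0.124, 50],
    [-0.19, -1, -0.02, 0, 0, -0.124, 50],
    [-0.19, -1, -0.02, 0, 0, -0.124, 50]
  ]
}}

```text
time: 8.95
tool_pos: [0.6358, -0.0026, 0.25]
ee_rot: [-3.138, -0.01, 3.045]
wrist_force: [1.3, -0.1, 0.3]
width: 0.0502
finger_force: 0.0
```

{"method": "servo_tool", "body": {
  "plan": [
    [0.01, -0.85, -0.02, 0, 0, 0, 50],
    [0.01, -0.85, -0.02, 0, 0, 0, 50],
    [0.01, -0.85, -0.02, 0, 0, 0, 50],
    [0.01, -0.85, -0.02, 0, 0, 0, 50]
  ]
}}

```text
time: 9.28
tool_pos: [0.6274, -0.0839, 0.2523]
ee_rot: [-3.141, -0.01, 3.047]
wrist_force: [0.2, 0.1, 0.1]
width: 0.0502
finger_force: 0.0
```

{"method": "servo_tool", "body": {
  "plan": [
    [0.01, -0.85, -0.02, 0, 0, 0, 50],
    [0.01, -0.85, -0.02, 0, 0, 0, 50],
    [0.01, -0.85, -0.02, 0, 0, 0, 50],
    [0.01, -0.85, -0.02, 0, 0, 0, 50],
    [0.01, -0.85, -0.02, 0, 0, 0, 50],
    [0.01, -0.85, -0.02, 0, 0, 0, 50]
  ]
}}

```text
time: 9.78
tool_pos: [0.6195, -0.1646, 0.2554]
ee_rot: [3.142, -0.009, 3.053]
wrist_force: [0.9, 0.5, 0.1]
width: 0.0503
finger_force: 0.0
```

```bash
python3 - <<'E'
from h import *
o=robot.get_obs();print(o['time'],o['tool_pos'],o['ee_rot'],o['joint_positions'])
snap('wrist','w3.png')
for t in('block30_center','block22_center','block16_center','block40_center','spool_center'):print(t,robot.find_in(t,'wrist')[:3])
E
```

```text
9.7833 [ 0.61950237 -0.16464951  0.25539238] [ 3.14152838 -0.0086056   3.05347375] [-0.34706619  0.29735891  1.0606531  -0.00219486  1.79191528 -1.83021579]
block30_center [{'extent': [336.7, 237.7, 39.0, 36.0], 'conf': 0.76}, {'extent': [598.9, 248.3, 82.2, 113.0], 'conf': 0.67}, {'extent': [476.6, 273.8, 57.8, 57.0], 'conf': 0.63}]
block22_center [{'extent': [333.2, 153.5, 45.0, 38.0], 'conf': 0.96}]
block16_center [{'extent': [248.0, 159.2, 38.8, 41.3], 'conf': 0.6}]
block40_center [{'extent': [257.6, 248.6, 37.8, 37.4], 'conf': 0.88}, {'extent': [599.2, 245.1, 81.5, 112.4], 'conf': 0.74}]
spool_center [{'extent': [294.2, 196.6, 17.5, 20.4], 'conf': 0.85}]
```

View pics/w3.png

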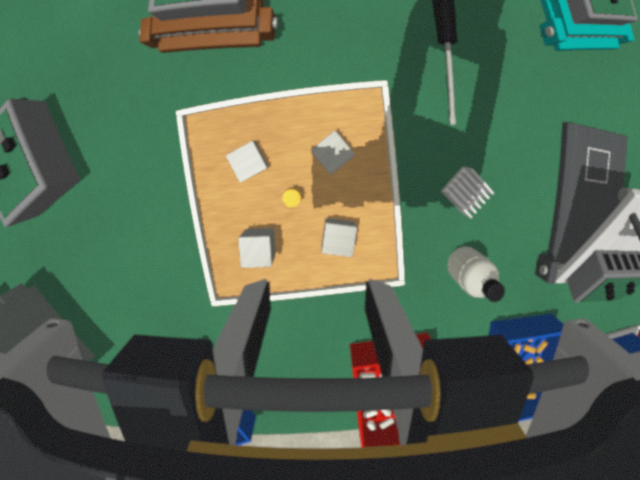

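The wrist picture shows block30 at (338,238), block22 at (333,153), block16 at (248,160), block40 at (256,249) and the spool at (292,198). I enlarge it to read the block corners.

```bash
python3 - <<'E'
import cv2,numpy as np
a=cv2.imread('pics/w3.png')
A=cv2.resize(a[122:182,298:368],None,fx=8,fy=8,interpolation=cv2.INTER_CUBIC)
B=cv2.resize(a[210:265,305:370],None,fx=8,fy=8,interpolation=cv2.INTER_CUBIC)
o=np.zeros((490,800,3),np.uint8);o[:480,:400]=A[:,80:480];o[:440,400:]=B[:, 60:460]
cv2.imwrite('pics/z3.png',o)
E
```

```text
(no output)
```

View pics/z3.png

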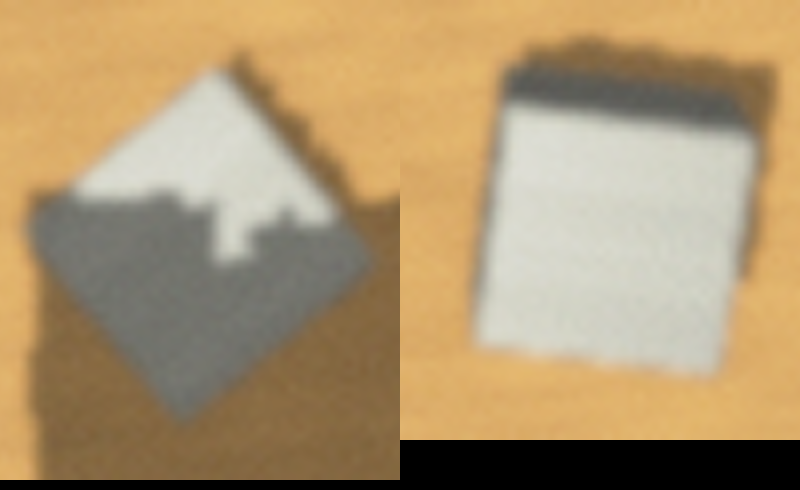

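```bash
cat >> h.py <<'E'
def face(corn,z,o=None):
    P=np.array([atz('wrist',c,z,o) for c in corn]);e=np.roll(P,-1,0)-P
    a=np.arctan2(e[:,1],e[:,0]);th=np.angle(np.mean(np.exp(4j*a)))/4
    print('centre',P.mean(0).round(4),'edges',np.linalg.norm(e,axis=1).round(4),'yaw(mod90)',round(th,3),(a%(np.pi/2)).round(2));return P.mean(0),th
E
python3 - <<'E'
from h import *
f=lambda L,ox,oy:[(ox+(x-.0)/8,oy+y/8) for x,y in L]
face(f([(218,68),(370,260),(183,422),(32,215)],308,122),.026)
face(f([(107,105),(357,130),(318,375),(78,345)],312.5,210),.034)
E
```

```text
centre [ 0.5527 -0.1436  0.026 ] edges [0.0323 0.0328 0.0339 0.0312] yaw(mod90) 0.587 [0.58 0.64 0.54 0.59]
centre [ 0.6464 -0.1448  0.034 ] edges [0.0336 0.0346 0.0331 0.0335] yaw(mod90) -0.207 [1.38 1.35 1.35 1.37]
```

```bash
cat >> h.py <<'E'
def lean(c,psi,h,L=np.pi/6,back=0):
    """TCP pose: tool axis through c (block centre), grasp h above it, fwd dir psi"""
    Q=R.from_euler('z',psi+np.pi)*R.from_euler('x',np.pi)*R.from_euler('y',-L)
    z=Q.apply([0,0,1]);return np.array(c)-z*(h/np.cos(L)-.002+back),Q.as_euler('xyz')
E
python3 - <<'E'
from h import *
c=(.6464,-.1448,.019)
a=lean(c,-.207,.0085,back=.09);b=lean(c,-.207,.0085)
print(a,b);plan(a,b)
E
```

```text
(array([ 0.5985366 , -0.1347483 ,  0.10371024]), array([3.14159265, 0.52359878, 2.93459265])) (array([ 0.64257594, -0.14399692,  0.02576795]), array([3.14159265, 0.52359878, 2.93459265]))
  call [0.146, 0.193, 1.0] [0.019, -0.338, 0.073] rows>=4.4 -> [ 0.606 -0.145  0.156] [-3.141  0.524  2.935]
  call [0.34, 0.091, 0.406] [-0.0, -0.0, 0.0] rows>=1.3 -> [ 0.599 -0.135  0.104] [-3.141  0.524  2.935]
  call [0.0, 0.0, 0.9] [-0.0, -0.0, 0.0] rows>=2.2 -> [ 0.643 -0.144  0.026] [-3.141  0.524  2.935]
```

{"method": "servo_tool", "body": {
  "plan": [
    [0.05, 0.05, 0.3, 0.005, -0.08, 0.02, 52],
    [0.1, 0.1, 0.6, 0.01, -0.16, 0.04, 52],
    [0.146, 0.19, 1, 0.019, -0.338, 0.073, 52],
    [0.146, 0.193, 1, 0.019, -0.338, 0.073, 52],
    [0.146, 0.193, 1, 0.019, -0.338, 0.073, 52],
    [0.146, 0.193, 1, 0.019, -0.338, 0.073, 52],
    [0.146, 0.193, 1, 0.019, -0.338, 0.073, 52]
  ]
}}

```text
time: 10.67
tool_pos: [0.604, -0.1457, 0.1549]
ee_rot: [-3.141, 0.52, 2.935]
wrist_force: [0.5, 0.2, 1.1]
width: 0.0522
finger_force: 0.0
```

{"method": "servo_tool", "body": {
  "plan": [
    [0.34, 0.09, 0.4, 0, 0, 0, 52],
    [0.34, 0.09, 0.4, 0, 0, 0, 52],
    [0.34, 0.09, 0.4, 0, 0, 0, 52],
    [0.34, 0.09, 0.4, 0, 0, 0, 52]
  ]
}}

```text
time: 11.0
tool_pos: [0.5999, -0.1362, 0.1057]
ee_rot: [-3.14, 0.524, 2.935]
wrist_force: [-0.1, -0.3, 0.1]
width: 0.0521
finger_force: 0.0
```

```bash
python3 - <<'E'
from h import *
o=robot.get_obs();print(o['time'],o['tool_pos'],o['ee_rot'],o['joint_positions'].round(2))
snap('wrist','w4.png');f=robot.find_in('block30_center','wrist')[:2];print(f)
P=R.from_euler('z',-.207).apply(.017*np.array([(1,1,0),(1,-1,0),(-1,-1,0),(-1,1,0)]))+[.6464,-.1448,0]
print(proj('wrist',P+[0,0,.034]).round(1).tolist(),proj('wrist',P+[0,0,.004]).round(1).tolist())
a=cv2.imread('pics/w4.png');q=proj('wrist',P+[0,0,.034]).mean(0).astype(int);print(q)
x0,y0=max(q[0]-50,0),max(q[1]-50,0)
cv2.imwrite('pics/z4.png',cv2.resize(a[y0:y0+100,x0:x0+100],None,fx=5,fy=5,interpolation=cv2.INTER_CUBIC));print(x0,y0)
plan(lean((.6464,-.1448,.019),-.207,.0085))
E
```

```text
11.0 [ 0.59987817 -0.13624674  0.10565286] [-3.14036907  0.52431731  2.93494407] [-0.36 -0.05  1.84  0.1   0.84 -1.77]
[{'extent': [319.9, 247.2, 55.1, 57.9], 'conf': 0.96}]
[[342.4, 273.1], [296.7, 273.1], [294.5, 241.3], [344.8, 241.3]] [[340.8, 243.9], [298.1, 243.9], [296.4, 211.9], [342.8, 211.9]]
[319 257]
269 207
  call [0.044, 0.017, 0.92] [-0.001, 0.003, 0.0] rows>=2.2 -> [ 0.643 -0.144  0.026] [-3.141  0.523  2.935]
```

View pics/z4.png

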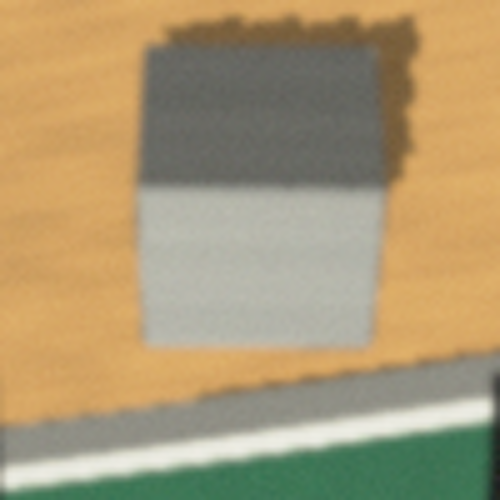

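The enlarged view shows the block30 top face at crop corners (137,185), (385,185), (372,347) and (147,347). It is aligned with the jaws and sits a few mm further forward than I had estimated.

```bash
python3 - <<'E'
from h import *
f=lambda L:[(269+x/5-.4,207+y/5-.4) for x,y in L]
c,t=face(f([(137,185),(385,185),(372,347),(147,347)]),.034)
plan(lean((c[0],c[1],.019),-.207,.0085))
E
```

```text
centre [ 0.6494 -0.1447  0.034 ] edges [0.0337 0.0352 0.0338 0.0352] yaw(mod90) -0.207 [1.36 1.36 1.36 1.36]
  call [0.019, 0.024, 0.934] [-0.001, 0.003, 0.0] rows>=2.2 -> [ 0.646 -0.144  0.026] [-3.141  0.523  2.935]
```

{"method": "servo_tool", "body": {
  "plan": [
    [0.005, 0.01, 0.3, 0, 0, 0, 52],
    [0.01, 0.02, 0.6, 0, 0, 0, 52],
    [0.02, 0.022, 0.85, 0, 0, 0, 52],
    [0.02, 0.022, 0.93, 0, 0, 0, 52],
    [0.02, 0.022, 0.93, 0, 0, 0, 52],
    [0.02, 0.022, 0.93, 0, 0, 0, 52],
    [0.02, 0.022, 0.93, 0, 0, 0, 30],
    [0.02, 0.022, 0.93, 0, 0, 0, 25],
    [0.02, 0.022, 0.93, 0, 0, 0, 25],
    [0.02, 0.022, 0.93, 0, 0, 0, 25],
    [0.02, 0.022, 0.93, 0, 0, 0, 25]
  ]
}}

```text
time: 12.02
tool_pos: [0.6426, -0.143, 0.0237]
ee_rot: [-3.141, 0.525, 2.934]
wrist_force: [-2.7, 0.1, 3.6]
width: 0.0342
finger_force: 30.0
```

```bash
python3 - <<'E'
from h import *
o=robot.get_obs();print(o['time'],o['tool_pos'],o['ee_rot'],o['width'],o['finger_force'])
v=np.array([.7227,.1971,-.1187])
seat=R.from_euler('z',v[2]).apply([-.143,0,0])+[v[0],v[1],.015]
print(seat)
up=o['tool_pos']+[0,0,.12]
pre=lean(seat+[0,0,.015],v[2],.0085);fwd=R.from_euler('z',v[2]).apply([1,0,0])
A=(pre[0]-fwd*.10+[0,0,.08],pre[1]);B=(pre[0]-fwd*.10+[0,0,.03],pre[1])
plan((up,o['ee_rot']),((.55,-.03,.14),o['ee_rot']),A)
E
```

```text
12.0167 [ 0.6426289  -0.1429801   0.02371026] [-3.14050479  0.52492685  2.93437288] 0.03416775072110859 29.988456157436758
[0.58070623 0.21403427 0.015     ]
  call [-0.579, -0.001, -1.0] [0.0, 0.0, 0.0] rows>=2.8 -> [ 0.643 -0.143  0.139] [-3.141  0.525  2.934]
  call [-0.022, -0.0, -0.038] [0.0, 0.0, 0.0] rows>=0.1 -> [ 0.643 -0.143  0.144] [-3.141  0.525  2.934]
  call [1.0, 0.911, -0.538] [0.0, 0.0, 0.0] rows>=3.5 -> [ 0.55 -0.03  0.14] [-3.141  0.525  2.934]
  call [0.004, 0.003, -0.002] [0.0, 0.0, 0.0] rows>=0.0 -> [ 0.55 -0.03  0.14] [-3.141  0.525  2.934]
  call [0.503, 1.0, -0.179] [-0.029, 0.001, -0.049] rows>=2.7 -> [0.519 0.079 0.13 ] [-3.142  0.523  3.023]
  call [0.407, 1.0, -0.126] [0.0, -0.0, 0.0] rows>=2.6 -> [0.49  0.183 0.121] [-3.142  0.523  3.023]
  call [0.17, 0.417, -0.052] [0.0, -0.0, 0.0] rows>=1.1 -> [0.478 0.226 0.117] [-3.142  0.523  3.023]
```

```bash
cat > g.py <<'E'
from h import *
v=np.array([.7227,.1971,-.1187]);fwd=R.from_euler('z',v[2]).apply([1,0,0])
seat=R.from_euler('z',v[2]).apply([-.143,0,0])+[v[0],v[1],.015]
def place(bc,c,L=np.pi/6):
    "TCP pose putting block centre (tool coords bc) at c"
    Q=R.from_euler('z',v[2]+np.pi)*R.from_euler('x',np.pi)*R.from_euler('y',-L)
    return np.array(c)-Q.apply(bc),Q.as_euler('xyz')
E
python3 - <<'E'
from g import *
o=robot.get_obs();Q=R.from_euler('xyz',o['ee_rot'])
bc=Q.inv().apply(np.array([.6490,-.1445,.019])-o['tool_pos']);bc[1]=0;print(bc)
P=place(bc,seat+[0,0,.015]);print(P)
A=(P[0]-fwd*.10+[0,0,.09],P[1])
plan((o['tool_pos']+[0,0,.115],o['ee_rot']),((.55,-.03,.15),o['ee_rot']),((.50,.13,.15),P[1]),A,(P[0]-fwd*.1+[0,0,.03],P[1]))
E
```

```text
[-0.00330541  0.          0.00735754]
(array([0.57421092, 0.2148089 , 0.03471912]), array([3.14159265, 0.52359878, 3.02289265]))
  call [-0.576, -0.001, -0.995] [0.0, 0.0, 0.0] rows>=2.8 -> [ 0.643 -0.143  0.139] [-3.141  0.525  2.934]
  call [0.929, 0.914, -0.67] [0.0, 0.0, 0.0] rows>=3.5 -> [ 0.55 -0.03  0.15] [-3.141  0.525  2.934]
  call [0.484, 1.0, -0.281] [-0.029, 0.001, -0.049] rows>=2.7 -> [0.516 0.079 0.15 ] [-3.142  0.523  3.023]
  call [0.188, 0.484, -0.108] [0.0, -0.0, 0.0] rows>=1.3 -> [0.5  0.13 0.15] [-3.142  0.523  3.023]
  call [0.441, 0.93, 0.037] [0.0, -0.0, 0.0] rows>=2.5 -> [0.475 0.227 0.125] [-3.142  0.523  3.023]
  call [0.299, 0.0, 0.52] [0.0, -0.0, 0.0] rows>=1.4 -> [0.475 0.227 0.065] [-3.142  0.523  3.023]
```

{"method": "servo_tool", "body": {
  "plan": [
    [-0.1, 0, -0.17, 0, 0, 0, 25],
    [-0.25, 0, -0.43, 0, 0, 0, 25],
    [-0.4, 0, -0.7, 0, 0, 0, 25],
    [-0.576, 0, -0.995, 0, 0, 0, 25],
    [-0.576, 0, -0.995, 0, 0, 0, 25]
  ]
}}

```text
time: 12.43
tool_pos: [0.6464, -0.1441, 0.1472]
ee_rot: [-3.139, 0.538, 2.935]
wrist_force: [2.0, -2.2, 0.6]
width: 0.0338
finger_force: 30.0
```

{"method": "servo_tool", "body": {
  "plan": [
    [0.23, 0.23, -0.17, 0, 0, 0, 25],
    [0.46, 0.46, -0.33, 0, 0, 0, 25],
    [0.7, 0.7, -0.5, 0, 0, 0, 25],
    [0.93, 0.91, -0.67, 0, 0, 0, 25],
    [0.93, 0.91, -0.67, 0, 0, 0, 25]
  ]
}}

```text
time: 12.85
tool_pos: [0.5448, -0.0259, 0.1456]
ee_rot: [3.141, 0.516, 2.938]
wrist_force: [0.7, 0.3, -3.2]
width: 0.0336
finger_force: 30.0
```

{"method": "servo_tool", "body": {
  "plan": [
    [0.16, 0.33, -0.09, -0.01, 0, -0.02, 25],
    [0.32, 0.66, -0.18, -0.02, 0, -0.03, 25],
    [0.484, 1, -0.28, -0.029, 0, -0.049, 25],
    [0.484, 1, -0.28, -0.029, 0, -0.049, 25]
  ]
}}

```text
time: 13.18
tool_pos: [0.5125, 0.0847, 0.1464]
ee_rot: [3.138, 0.518, 3.03]
wrist_force: [0.3, -1.0, -2.1]
width: 0.0336
finger_force: 30.0
```

{"method": "servo_tool", "body": {
  "plan": [
    [0.2, 0.4, -0.1, 0, 0, 0, 25],
    [0.4, 0.8, -0.07, 0, 0, 0, 25],
    [0.5, 1, -0.07, 0, 0, 0, 25],
    [0.5, 1, -0.07, 0, 0, 0, 25]
  ]
}}

```text
time: 13.52
tool_pos: [0.4777, 0.1877, 0.1259]
ee_rot: [-3.141, 0.516, 3.029]
wrist_force: [-0.7, -0.5, -3.9]
width: 0.0339
finger_force: 30.0
```

```bash
python3 - <<'E'
from g import *
o=robot.get_obs();print(o['time'],o['tool_pos'],o['ee_rot'],o['width'])
plan((np.array([.475,.227,.125]),place(np.zeros(3),seat)[1]))
E
```

```text
13.5167 [0.47770191 0.18771972 0.12593436] [-3.14138366  0.51632071  3.02942004] 0.03389806013153593
  call [0.066, 0.387, -0.027] [0.002, -0.005, 0.004] rows>=0.9 -> [0.475 0.227 0.125] [3.141 0.524 3.022]
```

{"method": "servo_tool", "body": {
  "plan": [
    [0.03, 0.2, -0.01, 0, 0, 0, 25],
    [0.066, 0.387, 0, 0, 0, 0, 25],
    [0.066, 0.387, 0, 0, 0, 0, 25],
    [0.066, 0.387, 0, 0, 0, 0, 25],
    [0.066, 0.387, 0, 0, 0, 0, 25],
    [0.066, 0.387, 0, 0, 0, 0, 25]
  ]
}}

```text
time: 14.02
tool_pos: [0.4798, 0.2218, 0.1263]
ee_rot: [-3.141, 0.522, 3.022]
wrist_force: [0.7, 0.2, -2.7]
width: 0.0335
finger_force: 30.0
```

```bash
python3 - <<'E'
from g import *
o=robot.get_obs();print(o['time'],o['tool_pos'],o['ee_rot'],o['width'])
snap('wrist','w5.png')
S=R.from_euler('z',v[2]).apply(.021*np.array([(1,1,0),(1,-1,0),(-1,-1,0),(-1,1,0)]))+seat
print('seat',proj('wrist',S).round(1).tolist())
Q=R.from_euler('xyz',o['ee_rot']);bc=np.array([-.0033,0,.0074])
B=Q.apply(bc)+o['tool_pos']+R.from_euler('z',o['ee_rot'][2]+np.pi).apply(.017*np.array([(1,1,0),(1,-1,0),(-1,-1,0),(-1,1,0)]))+[0,0,.015]
print('block top',proj('wrist',B).round(1).tolist())
E
```

```text
14.0167 [0.47975099 0.22184601 0.12628987] [-3.14084794  0.52242544  3.02226558] 0.03350693367222482
seat [[344.5, 281.9], [299.4, 282.0], [297.5, 251.3], [347.2, 251.3]]
block top [[349.6, 348.1], [284.6, 348.1], [279.1, 312.8], [354.9, 312.8]]
```

View pics/w5.png

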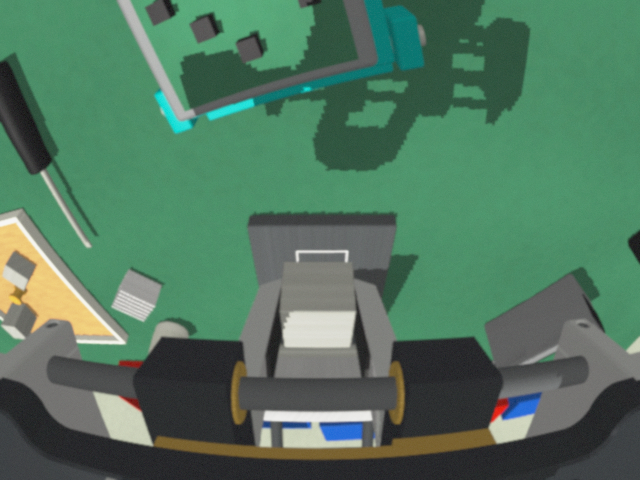

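The wrist picture shows the near edge of the marked square at row 251, columns 297–348, exactly where predicted. Block30 sits square in the jaws with its top face at rows 312–347, which also matches.

```bash
python3 - <<'E'
from g import *
P=place([-.0033,0,.0074],seat+[0,0,.015]);print(P[0])
plan((P[0]-fwd*.05+[0,0,.02],P[1]),(P[0]+[0,0,.006],P[1]))
E
```

```text
[0.57419449 0.21481086 0.03475859]
  call [-0.027, 0.042, 0.844] [-0.001, -0.0, -0.001] rows>=2.0 -> [0.525 0.221 0.055] [3.141 0.523 3.024]
  call [-0.363, -0.0, 0.371] [0.0, -0.0, 0.0] rows>=1.2 -> [0.574 0.215 0.041] [3.141 0.523 3.024]
```

{"method": "servo_tool", "body": {
  "plan": [
    [-0.01, 0.02, 0.25, 0, 0, 0, 25],
    [-0.02, 0.04, 0.55, 0, 0, 0, 25],
    [-0.03, 0.04, 0.84, 0, 0, 0, 25],
    [-0.03, 0.04, 0.84, 0, 0, 0, 25],
    [-0.03, 0.04, 0.84, 0, 0, 0, 25]
  ]
}}

```text
time: 14.48
tool_pos: [0.5236, 0.2201, 0.0535]
ee_rot: [-3.139, 0.519, 3.023]
wrist_force: [-0.2, -1.1, -3.2]
width: 0.0337
finger_force: 30.0
```

{"method": "servo_tool", "body": {
  "plan": [
    [-0.12, 0, 0.12, 0, 0, 0, 25],
    [-0.24, 0, 0.24, 0, 0, 0, 25],
    [-0.36, 0, 0.37, 0, 0, 0, 25],
    [-0.36, 0, 0.37, 0, 0, 0, 25],
    [-0.36, 0, 0.37, 0, 0, 0, 25],
    [-0.36, 0, 0.37, 0, 0, 0, 25],
    [-0.36, 0, 0.37, 0, 0, 0, 25]
  ]
}}

```text
time: 15.07
tool_pos: [0.5734, 0.2163, 0.0427]
ee_rot: [3.14, 0.524, 3.023]
wrist_force: [-0.6, 0.2, -2.2]
width: 0.0338
finger_force: 30.0
```

```bash
python3 - <<'E'
from g import *
o=robot.get_obs();print(o['time'],o['tool_pos'],o['ee_rot'],o['wrist_force'])
P=place([-.0033,0,.0074],seat+[0,0,.015])
plan((P[0],P[1]))
E
```

```text
15.0667 [0.57336009 0.21631611 0.04265413] [3.14044631 0.52431628 3.02311296] [-0.57502223  0.20723981 -2.21643857]
  call [0.031, -0.014, 0.073] [0.001, 0.0, 0.0] rows>=0.2 -> [0.574 0.215 0.035] [-3.141  0.524  3.023]
```

{"method": "servo_tool", "body": {
  "plan": [
    [0.01, -0.01, 0.02, 0, 0, 0, 25],
    [0.02, -0.014, 0.04, 0, 0, 0, 25],
    [0.027, -0.014, 0.06, 0, 0, 0, 25],
    [0.031, -0.014, 0.073, 0, 0, 0, 25],
    [0.031, -0.014, 0.073, 0, 0, 0, 25],
    [0.031, -0.014, 0.073, 0, 0, 0, 25]
  ]
}}

```text
time: 15.57
tool_pos: [0.5752, 0.2148, 0.0347]
ee_rot: [3.141, 0.525, 3.023]
wrist_force: [-2.3, -0.8, 3.9]
width: 0.0339
finger_force: 30.0
```

{"method": "servo_tool", "body": {
  "plan": [
    [0, 0, 0, 0, 0, 0, 52],
    [0, 0, 0, 0, 0, 0, 52],
    [0, 0, 0, 0, 0, 0, 52],
    [0, 0, 0, 0, 0, 0, 52],
    [0, 0, -0.3, 0, 0, 0, 52],
    [0, 0, -0.6, 0, 0, 0, 52],
    [0, 0, -0.9, 0, 0, 0, 52],
    [0, 0, -0.9, 0, 0, 0, 52],
    [0, 0, -0.9, 0, 0, 0, 52],
    [0, 0, -0.9, 0, 0, 0, 52]
  ]
}}

```text
time: 16.4
tool_pos: [0.5296, 0.2195, 0.1106]
ee_rot: [-3.141, 0.522, 3.023]
wrist_force: [-0.0, -0.0, 0.3]
width: 0.0517
finger_force: 0.0
```

```bash
python3 - <<'E'
from g import *
o=robot.get_obs();print(o['time'],o['tool_pos'],o['ee_rot'])
im=snap('wrist','w6.png')
print(robot.find_in('block30_center','wrist')[:2])
sq=np.array([(1,1,0),(1,-1,0),(-1,-1,0),(-1,1,0)])
S=R.from_euler('z',v[2]).apply(.021*sq)+seat;B=R.from_euler('z',v[2]).apply(.017*sq)+seat+[0,0,.03]
print('seat',proj('wrist',S).round(1).tolist());print('top',proj('wrist',B).round(1).tolist())
g=cv2.cvtColor(im,cv2.COLOR_RGB2GRAY).astype(int)
c=proj('wrist',B).mean(0).round().astype(int);print(c)
for du in(-12,0,12):print('col',c[0]+du,g[c[1]-65:c[1]+35,c[0]+du].tolist())
print('row',c[1],g[c[1],c[0]-45:c[0]+45].tolist(),c[0]-45)
E
```

```text
16.4 [0.52957194 0.21953639 0.11058794] [-3.14122672  0.52208646  3.02334805]
[{'extent': [317.4, 254.0, 56.5, 62.2], 'conf': 0.87}, {'extent': [319.9, 390.6, 163.5, 109.2], 'conf': 0.22}]
seat [[345.1, 261.3], [292.5, 261.2], [289.7, 222.6], [348.1, 222.6]]
top [[341.9, 288.1], [295.8, 288.1], [293.6, 257.3], [344.4, 257.4]]
[319 273]
col 307 [109, 111, 110, 109, 109, 110, 110, 110, 112, 118, 148, 184, 193, 146, 94, 82, 103, 122, 133, 136, 135, 136, 136, 136, 132, 129, 132, 131, 131, 132, 136, 138, 141, 137, 137, 137, 135, 137, 137, 140, 138, 138, 135, 137, 140, 160, 197, 221, 227, 228, 227, 229, 228, 230, 229, 230, 228, 227, 226, 228, 228, 228, 229, 229, 230, 228, 229, 228, 223, 197, 155, 137, 132, 133, 132, 133, 124, 102, 77, 69, 70, 66, 70, 64, 67, 65, 64, 70, 66, 67, 66, 67, 69, 68, 66, 68, 65, 66, 65, 68]
col 319 [112, 115, 114, 112, 113, 112, 111, 114, 112, 125, 163, 191, 174, 123, 82, 82, 103, 123, 131, 136, 136, 135, 134, 135, 134, 134, 132, 133, 132, 134, 134, 134, 139, 139, 138, 138, 134, 137, 134, 140, 137, 138, 135, 136, 137, 161, 195, 219, 225, 227, 227, 229, 228, 228, 
[... 417 characters left out ...]
35, 137, 137, 135, 136, 157, 194, 220, 226, 226, 228, 227, 229, 227, 227, 229, 228, 227, 226, 226, 225, 227, 228, 229, 230, 228, 226, 223, 198, 160, 141, 135, 134, 135, 134, 131, 124, 105, 77, 70, 68, 68, 72, 67, 67, 67, 71, 67, 68, 66, 67, 70, 67, 67, 67, 70, 68, 68, 68, 70]
row 273 [70, 70, 67, 72, 66, 68, 67, 66, 66, 70, 68, 68, 71, 70, 67, 69, 69, 68, 77, 108, 157, 205, 223, 228, 228, 229, 228, 228, 227, 228, 228, 228, 228, 228, 228, 228, 228, 229, 229, 227, 227, 229, 227, 229, 228, 227, 229, 228, 228, 227, 227, 227, 228, 228, 228, 228, 227, 228, 227, 227, 227, 227, 227, 227, 227, 227, 226, 212, 165, 110, 78, 70, 69, 69, 71, 71, 68, 67, 70, 71, 69, 67, 66, 67, 71, 69, 66, 70, 68, 68] 274
```

```bash
python3 - <<'E'
import cv2
g=cv2.imread('pics/w6.png',0).astype(int)
for r in(228,236,244):print(r,'L',g[r,282:300].tolist(),'R',g[r,338:356].tolist())
E
cat h.py | head -0
```

```text
228 L [112, 112, 113, 118, 148, 208, 237, 229, 182, 134, 120, 118, 121, 127, 132, 137, 136, 136] R [134, 136, 132, 124, 102, 88, 99, 128, 141, 121, 94, 75, 83, 103, 110, 112, 113, 114]
236 L [113, 113, 112, 112, 123, 165, 220, 233, 214, 158, 122, 119, 121, 130, 133, 130, 132, 132] R [132, 128, 133, 127, 119, 107, 120, 140, 136, 111, 94, 104, 110, 115, 111, 112, 112, 113]
244 L [74, 73, 75, 75, 72, 82, 119, 155, 156, 126, 92, 91, 114, 129, 135, 137, 137, 137] R [135, 135, 135, 132, 131, 127, 137, 139, 116, 87, 69, 64, 70, 71, 74, 73, 72, 72]
```

```bash
python3 - <<'E'
from g import *
g=cv2.imread('pics/w5.png',0).astype(int)
for c in(300,318,336):print(c,g[255:360,c].tolist())
plan((np.array([.5296,.2195,.16])-fwd*.05,robot.get_obs()['ee_rot']),((.50,-.02,.16),lean((0,0,0),-.984,0)[1]),lean((.5527,-.1436,.015),-.984,.0125,back=.09))
E
```

```text
300 [114, 112, 112, 114, 115, 112, 113, 122, 126, 127, 126, 126, 127, 127, 129, 130, 127, 128, 125, 126, 125, 125, 125, 124, 125, 122, 124, 124, 127, 128, 130, 131, 131, 130, 131, 128, 128, 128, 128, 127, 127, 127, 129, 128, 128, 131, 129, 128, 126, 127, 128, 128, 124, 126, 132, 152, 182, 203, 214, 217, 217, 218, 219, 219, 219, 219, 221, 221, 220, 219, 217, 216, 216, 220, 219, 218, 218, 218, 219, 219, 217, 221, 219, 219, 217, 216, 217, 217, 217, 217, 217, 206, 174, 140, 132, 134, 138, 140, 135, 132, 128, 126, 128, 127, 128]
318 [106, 104, 102, 105, 105, 107, 112, 118, 126, 125, 126, 126, 128, 127, 127, 128, 131, 128, 127, 123, 126, 124, 124, 126, 125, 123, 123, 124, 123, 126, 127, 130, 129, 129, 128, 129, 131, 125, 127, 128, 126, 129, 127, 128, 129, 130, 128, 129, 128, 126, 125, 126, 127, 125, 131, 148, 176, 200, 212, 216, 217, 218, 218, 218, 218, 219, 219, 220, 221, 219, 216, 215, 216, 216, 216, 218, 219, 220, 221, 219, 219, 218, 220, 218, 215, 217, 217, 216, 216, 217, 218, 209, 182, 149, 135, 133, 135, 139, 138, 130, 128, 128, 125, 126, 126]
336 [106, 104, 102, 105, 106, 105, 109, 
[... 318 characters left out ...]
, 217, 215, 215, 217, 218, 220, 220, 219, 217, 219, 220, 219, 216, 216, 216, 215, 218, 216, 218, 217, 205, 177, 144, 131, 135, 139, 139, 135, 131, 131, 128, 125, 125, 125]
  call [0.179, 0.003, -0.687] [0.0, 0.0, 0.0] rows>=1.7 -> [0.48  0.225 0.16 ] [-3.14   0.52   3.024]
  call [-0.175, -1.0, 0.102] [0.274, -0.002, 0.478] rows>=6.9 -> [0.488 0.124 0.16 ] [-3.142  0.524  2.157]
  call [-1.0, -0.638, 0.578] [-0.0, 0.0, -0.0] rows>=3.2 -> [ 0.499 -0.008  0.16 ] [-3.142  0.524  2.157]
  call [-0.092, -0.059, 0.054] [-0.0, 0.0, -0.0] rows>=0.3 -> [ 0.5  -0.02  0.16] [-3.142  0.524  2.157]
  call [-0.419, -0.246, 0.892] [-0.0, 0.0, -0.0] rows>=2.4 -> [ 0.524 -0.101  0.104] [-3.142  0.524  2.157]
```

{"method": "servo_tool", "body": {
  "plan": [
    [0.09, 0, -0.35, 0, 0, 0, 52],
    [0.18, 0, -0.69, 0, 0, 0, 52],
    [0.18, 0, -0.69, 0, 0, 0, 52]
  ]
}}

```text
time: 16.75
tool_pos: [0.4801, 0.2269, 0.166]
ee_rot: [3.138, 0.527, 3.022]
wrist_force: [0.7, 0.5, 0.5]
width: 0.0523
finger_force: 0.0
```

{"method": "servo_tool", "body": {
  "plan": [
    [-0.04, -0.2, 0.02, 0.04, 0, 0.07, 52],
    [-0.175, -1, 0.1, 0.274, 0, 0.478, 52],
    [-0.175, -1, 0.1, 0.274, 0, 0.478, 52],
    [-0.175, -1, 0.1, 0.274, 0, 0.478, 52],
    [-0.175, -1, 0.1, 0.274, 0, 0.478, 52],
    [-0.175, -1, 0.1, 0.274, 0, 0.478, 52],
    [-0.175, -1, 0.1, 0.274, 0, 0.478, 52],
    [-0.175, -1, 0.1, 0.274, 0, 0.478, 52],
    [-0.175, -1, 0.1, 0.274, 0, 0.478, 52]
  ]
}}

```text
time: 17.5
tool_pos: [0.4886, 0.1238, 0.1602]
ee_rot: [-3.139, 0.521, 2.162]
wrist_force: [0.4, 0.3, -0.4]
width: 0.0517
finger_force: 0.0
```

{"method": "servo_tool", "body": {
  "plan": [
    [-1, -0.64, 0.58, 0, 0, 0, 52],
    [-1, -0.64, 0.58, 0, 0, 0, 52],
    [-1, -0.64, 0.58, 0, 0, 0, 52],
    [-1, -0.64, 0.58, 0, 0, 0, 52],
    [-1, -0.64, 0.58, 0, 0, 0, 52]
  ]
}}

```text
time: 17.92
tool_pos: [0.4981, -0.0104, 0.1613]
ee_rot: [3.14, 0.522, 2.154]
wrist_force: [0.2, -0.6, 0.6]
width: 0.0521
finger_force: 0.0
```

{"method": "servo_tool", "body": {
  "plan": [
    [-0.2, -0.15, 0.3, 0, 0, 0, 52],
    [-0.4, -0.25, 0.7, 0, 0, 0, 52],
    [-0.51, -0.3, 0.94, 0, 0, 0, 52],
    [-0.51, -0.3, 0.94, 0, 0, 0, 52],
    [-0.51, -0.3, 0.94, 0, 0, 0, 52],
    [-0.51, -0.3, 0.94, 0, 0, 0, 52],
    [-0.51, -0.3, 0.94, 0, 0, 0, 52]
  ]
}}

```text
time: 18.5
tool_pos: [0.5255, -0.0985, 0.1069]
ee_rot: [3.137, 0.523, 2.158]
wrist_force: [-0.5, -0.4, -0.0]
width: 0.0519
finger_force: 0.0
```

```bash
cat > e.py <<'E'
from g import *
def edges(im,c,rows,cols):
    "half-rise positions of blurred gradient peaks along column/row strips"
    g=cv2.cvtColor(im,cv2.COLOR_RGB2GRAY).astype(float)
    def pk(p,o):
        d=np.gradient(cv2.GaussianBlur(p.reshape(1,-1),(5,1),0).ravel());m=abs(d)
        return [(round(o+i,1),int(d[i])) for i in range(1,len(d)-1) if m[i]>6 and m[i]>=m[i-1] and m[i]>m[i+1]]
    print('down',pk(g[rows[0]:rows[1],c[0]-3:c[0]+4].mean(1),rows[0]))
    print('across',pk(g[c[1]-2:c[1]+3,cols[0]:cols[1]].mean(0),cols[0]))
E
python3 - <<'E'
from e import *
o=robot.get_obs();print(o['time'],o['tool_pos'],o['ee_rot'],o['joint_positions'].round(2))
im=snap('wrist','w7.png');print(robot.find_in('block22_center','wrist')[:2])
B=R.from_euler('z',-.984).apply(.017*np.array([(1,1,0),(1,-1,0),(-1,-1,0),(-1,1,0)]))+[.5527,-.1436,.026]
p=proj('wrist',B,o);print(p.round(1).tolist(),proj('wrist',B-[0,0,.022],o).round(1).tolist());c=p.mean(0).round().astype(int)
edges(im,c,(c[1]-60,c[1]+40),(c[0]-50,c[0]+50))
edges(im,c+[15,-8],(c[1]-60,c[1]+40),(c[0]-50,c[0]+50));edges(im,c+[-15,8],(c[1]-60,c[1]+40),(c[0]-50,c[0]+50))
E
```

```text
18.5 [ 0.52550853 -0.09849175  0.10688885] [3.13686451 0.52292612 2.15806588] [-0.04 -0.08  1.87 -0.47  1.08 -0.46]
[{'extent': [315.2, 247.0, 48.5, 47.8], 'conf': 0.85}]
[[335.7, 271.4], [291.5, 271.4], [289.1, 240.5], [337.5, 240.4]] [[334.6, 250.4], [292.6, 250.5], [290.6, 219.4], [336.3, 219.3]]
down [(np.int64(214), -17), (np.int64(240), 19)]
across []
down [(np.int64(214), -17), (np.int64(240), 20), (np.int64(277), -18)]
across []
down [(np.int64(215), -18), (np.int64(241), 20)]
across []
```

```bash
python3 - <<'E'
from e import *
im=cv2.imread('pics/w7.png');c=im[205:295,270:360];s=cv2.cvtColor(c,cv2.COLOR_BGR2HSV)[:,:,1]
v_=cv2.cvtColor(c,cv2.COLOR_BGR2HSV)[:,:,2]
for r in range(10,85,6):
    print(r+205,[int(x) for x in s[r,8:82:2]],)
m=((s<60)).astype(np.uint8)
top=((s<60)&(v_>170)).astype(np.uint8)
for M in(m,top):
    k=max(cv2.findContours(M,0,1)[0],key=cv2.contourArea);q=cv2.minAreaRect(k);print(cv2.contourArea(k),(cv2.approxPolyDP(k,4,True)[:,0]+[270,205]).tolist())
E
```

```text
215 [135, 135, 136, 134, 133, 133, 136, 132, 135, 136, 131, 135, 129, 134, 130, 135, 133, 127, 134, 134, 135, 131, 131, 133, 133, 129, 129, 133, 131, 137, 137, 132, 133, 133, 132, 132, 133]
221 [132, 136, 134, 136, 133, 136, 129, 75, 48, 47, 54, 51, 39, 40, 38, 41, 42, 41, 42, 41, 34, 29, 32, 35, 36, 35, 38, 38, 35, 98, 135, 133, 134, 135, 135, 131, 133]
227 [133, 133, 136, 133, 137, 133, 107, 30, 12, 17, 19, 14, 10, 12, 15, 15, 15, 19, 17, 14, 17, 21, 14, 17, 19, 17, 12, 14, 12, 72, 127, 134, 130, 132, 132, 138, 132]
233 [138, 132, 132, 136, 131, 132, 97, 23, 14, 14, 14, 14, 14, 17, 19, 16, 19, 19, 21, 17, 19, 12, 19, 19, 15, 12, 12, 14, 17, 57, 129, 134, 134, 130, 132, 133, 131]
239 [135, 136, 137, 133, 134, 134, 76, 17, 12, 16, 19, 16, 18, 20, 18, 14, 12, 16, 11, 18, 11, 9, 18, 16, 18, 11, 13, 19, 11, 45, 125, 133, 132, 138, 131, 131, 132]
245 [133, 133, 132, 134, 136, 128, 52, 16, 18, 16, 16, 15, 16, 16, 16, 15, 18, 15, 16, 17, 18, 18, 15, 15, 17, 16, 17, 18, 15, 26, 110, 133, 132, 132, 132, 131, 135]
251 [135, 132, 130, 136, 133, 132, 93, 18, 16, 14, 16, 15, 16, 13, 15, 18, 18, 
[... 568 characters left out ...]
133, 133, 132, 132]
275 [134, 135, 132, 133, 135, 135, 135, 133, 133, 137, 133, 138, 134, 137, 133, 133, 132, 133, 135, 131, 135, 135, 135, 134, 137, 134, 132, 133, 134, 134, 133, 132, 133, 135, 136, 132, 134]
281 [133, 133, 132, 133, 133, 134, 137, 136, 133, 135, 138, 133, 138, 133, 133, 132, 136, 134, 133, 132, 133, 144, 144, 153, 154, 158, 157, 142, 132, 131, 134, 136, 135, 133, 133, 134, 133]
287 [97, 130, 136, 137, 136, 133, 135, 135, 136, 136, 133, 132, 130, 135, 133, 136, 136, 133, 135, 150, 174, 169, 167, 172, 169, 171, 170, 166, 166, 157, 137, 136, 136, 137, 133, 134, 136]
2197.0 [[293, 221], [293, 270], [335, 270], [335, 221]]
1268.5 [[290, 242], [294, 271], [336, 269], [337, 242]]
```

```bash
python3 - <<'E'
from e import *
o=robot.get_obs();print(o['tool_pos'])
plan(lean((.5527,-.1434,.015),-.984,.0135))
E
```

```text
[ 0.5255695  -0.09861997  0.1070744 ]
  call [0.007, -0.027, 0.923] [0.003, -0.0, 0.0] rows>=2.2 -> [ 0.549 -0.138  0.027] [3.141 0.523 2.158]
```

{"method": "servo_tool", "body": {
  "plan": [
    [0, -0.01, 0.3, 0, 0, 0, 52],
    [0, -0.02, 0.6, 0, 0, 0, 52],
    [0.007, -0.02, 0.85, 0, 0, 0, 52],
    [0.007, -0.02, 0.92, 0, 0, 0, 52],
    [0.007, -0.02, 0.92, 0, 0, 0, 52],
    [0.007, -0.02, 0.92, 0, 0, 0, 52],
    [0.007, -0.02, 0.92, 0, 0, 0, 30],
    [0.007, -0.02, 0.92, 0, 0, 0, 25],
    [0.007, -0.02, 0.92, 0, 0, 0, 25],
    [0.007, -0.02, 0.92, 0, 0, 0, 25],
    [0.007, -0.02, 0.92, 0, 0, 0, 25]
  ]
}}

```text
time: 19.52
tool_pos: [0.5491, -0.1384, 0.0271]
ee_rot: [3.137, 0.523, 2.156]
wrist_force: [-1.4, 4.6, 4.8]
width: 0.0337
finger_force: 29.9
```

```bash
python3 - <<'E'
from g import *
o=robot.get_obs();print(o['tool_pos'],o['ee_rot'],o['width']);Q=R.from_euler('xyz',o['ee_rot'])
print('bc',Q.inv().apply(np.array([.5527,-.1434,.015])-o['tool_pos']))
E=place(np.zeros(3),seat)[1]
plan((o['tool_pos']+[0,0,.12],o['ee_rot']),((.49,.10,.16),E),((.478,.222,.15),E))
E
```

```text
[ 0.54914241 -0.13841924  0.02711447] [3.13660822 0.52348652 2.15582016] 0.03368415539575366
bc [0.00075822 0.00014795 0.01355094]
  call [-0.577, 0.005, -1.0] [0.0, 0.0, 0.0] rows>=2.8 -> [ 0.549 -0.138  0.143] [3.137 0.523 2.156]
  call [-0.023, 0.0, -0.039] [0.0, 0.0, 0.0] rows>=0.1 -> [ 0.549 -0.138  0.147] [3.137 0.523 2.156]
  call [1.0, 0.428, -0.652] [-0.273, 0.001, -0.478] rows>=6.9 -> [ 0.519 -0.016  0.154] [-3.142  0.524  3.023]
  call [0.3, 1.0, -0.238] [0.0, 0.0, 0.0] rows>=2.6 -> [0.493 0.088 0.159] [-3.142  0.524  3.023]
  call [0.034, 0.113, -0.027] [0.0, 0.0, 0.0] rows>=0.3 -> [0.49 0.1  0.16] [-3.142  0.524  3.023]
  call [0.232, 1.0, -0.038] [0.0, 0.0, 0.0] rows>=2.5 -> [0.48  0.202 0.152] [-3.142  0.524  3.023]
  call [0.046, 0.197, -0.007] [0.0, 0.0, 0.0] rows>=0.5 -> [0.478 0.222 0.15 ] [-3.142  0.524  3.023]
```

{"method": "servo_tool", "body": {
  "plan": [
    [-0.1, 0, -0.17, 0, 0, 0, 25],
    [-0.25, 0, -0.43, 0, 0, 0, 25],
    [-0.4, 0, -0.7, 0, 0, 0, 25],
    [-0.577, 0, -1, 0, 0, 0, 25],
    [-0.577, 0, -1, 0, 0, 0, 25]
  ]
}}

```text
time: 19.93
tool_pos: [0.5523, -0.1398, 0.1499]
ee_rot: [3.127, 0.532, 2.151]
wrist_force: [2.2, -0.4, -2.2]
width: 0.0339
finger_force: 29.9
```

{"method": "servo_tool", "body": {
  "plan": [
    [0.15, 0.06, -0.1, -0.04, 0, -0.07, 25],
    [0.3, 0.12, -0.2, -0.08, 0, -0.14, 25],
    [0.45, 0.2, -0.3, -0.12, 0, -0.21, 25],
    [0.6, 0.26, -0.4, -0.16, 0, -0.28, 25],
    [0.75, 0.32, -0.5, -0.2, 0, -0.35, 25],
    [0.9, 0.38, -0.6, -0.24, 0, -0.42, 25],
    [1, 0.43, -0.65, -0.273, 0, -0.478, 25],
    [1, 0.43, -0.65, -0.273, 0, -0.478, 25],
    [1, 0.43, -0.65, -0.273, 0, -0.478, 25]
  ]
}}

```text
time: 20.68
tool_pos: [0.5169, -0.0167, 0.1461]
ee_rot: [-3.141, 0.52, 3.019]
wrist_force: [-0.6, -0.2, -1.7]
width: 0.0337
finger_force: 29.9
```

{"method": "servo_tool", "body": {
  "plan": [
    [0.1, 0.33, -0.08, 0, 0, 0, 25],
    [0.2, 0.66, -0.16, 0, 0, 0, 25],
    [0.3, 1, -0.24, 0, 0, 0, 25],
    [0.3, 1, -0.24, 0, 0, 0, 25]
  ]
}}

```text
time: 21.02
tool_pos: [0.4911, 0.0937, 0.1531]
ee_rot: [3.139, 0.522, 3.027]
wrist_force: [-0.2, -0.5, -2.3]
width: 0.0339
finger_force: 29.9
```

{"method": "servo_tool", "body": {
  "plan": [
    [0.08, 0.33, 0, 0, 0, 0, 25],
    [0.16, 0.66, 0, 0, 0, 0, 25],
    [0.25, 1, 0, 0, 0, 0, 25],
    [0.25, 1, 0, 0, 0, 0, 25],
    [0.25, 1, 0, 0, 0, 0, 25],
    [0.25, 1, 0, 0, 0, 0, 25],
    [0.25, 1, 0, 0, 0, 0, 25]
  ]
}}

```text
time: 21.6
tool_pos: [0.4829, 0.1884, 0.1406]
ee_rot: [-3.14, 0.523, 3.021]
wrist_force: [-1.0, -0.5, -2.7]
width: 0.0341
finger_force: 29.9
```

```bash
python3 - <<'E'
from e import *
o=robot.get_obs();print(o['time'],o['tool_pos'],o['ee_rot'],o['width'])
im=snap('wrist','w8.png')
sq=np.array([(1,1,0),(1,-1,0),(-1,-1,0),(-1,1,0)])
Q=R.from_euler('xyz',o['ee_rot']);Z=R.from_euler('z',v[2])
b22=Q.apply([.0008,0,.0136])+o['tool_pos']+Z.apply(.017*sq)+[0,0,.011]
p=proj('wrist',b22,o);print('b22 in hand',p.round(1).tolist())
b30=np.array([.5817,.2140,.045])+Z.apply(.017*sq);p2=proj('wrist',b30,o);print('b30 top',p2.round(1).tolist())
c=p.mean(0).round().astype(int);edges(im,c,(c[1]-110,c[1]+40),(c[0]-60,c[0]+60))
c=p2.mean(0).round().astype(int);edges(im,c-[0,8],(c[1]-60,c[1]+40),(c[0]-60,c[0]+60))
cv2.imwrite('pics/z8.png',cv2.resize(im[180:400,200:440,::-1],None,fx=2.5,fy=2.5,interpolation=cv2.INTER_CUBIC))
E
```

```text
21.6 [0.48288912 0.18841209 0.14061334] [-3.14000377  0.52257528  3.02085346] 0.034145201337598144
b22 in hand [[348.8, 329.7], [285.7, 329.7], [280.6, 292.5], [353.5, 292.4]]
b30 top [[378.7, 288.8], [340.6, 289.2], [342.5, 264.0], [383.8, 263.8]]
down [(np.int64(207), 9), (np.int64(293), 22), (np.int64(330), -23)]
across [(np.int64(275), -21), (np.int64(284), 31), (np.int64(352), -40), (np.int64(359), 21)]
down [(np.int64(231), 18), (np.int64(234), -20), (np.int64(238), 8), (np.int64(262), 22), (np.int64(280), -22)]
across [(np.int64(351), 24), (np.int64(383), -36)]
```

```bash
python3 - <<'E'
from g import *
P=place([.0005,0,.01355],[.5806,.2139,.056]);print(P[0])
plan((P[0]-fwd*.05+[0,0,.025],P[1]),(P[0]+[0,0,.008],P[1]))
E
```

```text
[0.57430264 0.21465103 0.06798464]
  call [-0.086, 0.373, 0.601] [-0.002, -0.0, -0.001] rows>=1.7 -> [0.525 0.221 0.093] [3.141 0.523 3.022]
  call [-0.348, -0.0, 0.397] [0.0, -0.0, -0.0] rows>=1.3 -> [0.574 0.215 0.076] [3.141 0.523 3.022]
```

{"method": "servo_tool", "body": {
  "plan": [
    [-0.03, 0.12, 0.2, 0, 0, 0, 25],
    [-0.06, 0.25, 0.4, 0, 0, 0, 25],
    [-0.086, 0.373, 0.6, 0, 0, 0, 25],
    [-0.086, 0.373, 0.6, 0, 0, 0, 25],
    [-0.086, 0.373, 0.6, 0, 0, 0, 25]
  ]
}}

```text
time: 22.07
tool_pos: [0.524, 0.2204, 0.0918]
ee_rot: [-3.138, 0.52, 3.022]
wrist_force: [0.2, -0.1, -1.6]
width: 0.0335
finger_force: 29.9
```

{"method": "servo_tool", "body": {
  "plan": [
    [-0.1, 0, 0.12, 0, 0, 0, 25],
    [-0.22, 0, 0.26, 0, 0, 0, 25],
    [-0.34, 0, 0.4, 0, 0, 0, 25],
    [-0.34, 0, 0.4, 0, 0, 0, 25],
    [-0.34, 0, 0.4, 0, 0, 0, 25],
    [-0.34, 0, 0.4, 0, 0, 0, 25],
    [-0.34, 0, 0.4, 0, 0, 0, 25]
  ]
}}

```text
time: 22.65
tool_pos: [0.5728, 0.2161, 0.0765]
ee_rot: [-3.141, 0.524, 3.022]
wrist_force: [0.1, 0.5, -2.2]
width: 0.0338
finger_force: 29.9
```

```bash
python3 - <<'E'
from g import *
o=robot.get_obs();print(o['time'],o['tool_pos'],o['ee_rot'],o['wrist_force'])
plan(place([.0005,0,.01355],[.5806,.2139,.056]))
E
```

```text
22.65 [0.57277845 0.2160773  0.07648003] [-3.14125318  0.52370712  3.02241401] [ 0.10271846  0.54483092 -2.23449106]
  call [0.028, -0.012, 0.082] [-0.0, 0.0, -0.0] rows>=0.2 -> [0.574 0.215 0.068] [-3.141  0.524  3.022]
```

{"method": "servo_tool", "body": {
  "plan": [
    [0.01, -0.01, 0.02, 0, 0, 0, 25],
    [0.016, -0.012, 0.04, 0, 0, 0, 25],
    [0.022, -0.012, 0.06, 0, 0, 0, 25],
    [0.028, -0.012, 0.082, 0, 0, 0, 25],
    [0.028, -0.012, 0.082, 0, 0, 0, 25],
    [0.028, -0.012, 0.082, 0, 0, 0, 25]
  ]
}}

```text
time: 23.15
tool_pos: [0.5755, 0.2153, 0.0681]
ee_rot: [3.142, 0.525, 3.023]
wrist_force: [-1.2, 0.0, 1.8]
width: 0.0339
finger_force: 29.9
```

{"method": "servo_tool", "body": {
  "plan": [
    [0, 0, 0, 0, 0, 0, 52],
    [0, 0, 0, 0, 0, 0, 52],
    [0, 0, 0, 0, 0, 0, 52],
    [0, 0, 0, 0, 0, 0, 52],
    [0, 0, -0.3, 0, 0, 0, 52],
    [0, 0, -0.6, 0, 0, 0, 52],
    [0, 0, -0.9, 0, 0, 0, 52],
    [0, 0, -0.9, 0, 0, 0, 52],
    [0, 0, -0.9, 0, 0, 0, 52],
    [0, 0, -0.9, 0, 0, 0, 52]
  ]
}}

```text
time: 23.98
tool_pos: [0.5298, 0.2201, 0.1442]
ee_rot: [-3.14, 0.522, 3.023]
wrist_force: [0.2, 0.2, -0.6]
width: 0.0523
finger_force: 0.0
```

```bash
python3 - <<'E'
from e import *
o=robot.get_obs();print(o['time'],o['tool_pos'],o['ee_rot'])
im=snap('wrist','w9.png');sd=snap('side','s9.png')
sq=np.array([(1,1,0),(1,-1,0),(-1,-1,0),(-1,1,0)]);Z=R.from_euler('z',v[2])
for z in(.067,.045,.015):print(z,proj('wrist',seat*[1,1,0]+[0,0,z]+Z.apply(.017*sq),o).round(1).tolist())
g=cv2.cvtColor(im,cv2.COLOR_RGB2GRAY)
c=proj('wrist',[seat*[1,1,0]+[0,0,.067]],o)[0].astype(int)
for du in(-14,0,14):
    edges(im,c+[du,0],(c[1]-90,c[1]+40),(c[0]-50,c[0]+50))
a=cv2.resize(im[190:310,260:380,::-1],(480,480),interpolation=cv2.INTER_CUBIC)
b=cv2.resize(sd[180:225,300:365,::-1],(320,222),interpolation=cv2.INTER_CUBIC)
z=np.zeros((480,800,3),np.uint8);z[:,:480]=a;z[:222,480:]=b;cv2.imwrite('pics/z9.png',z)
E
```

```text
23.9833 [0.52981569 0.2201276  0.1441739 ] [-3.14007898  0.52192671  3.02331152]
0.067 [[339.8, 274.1], [295.1, 274.0], [292.9, 242.9], [342.0, 242.9]]
0.045 [[338.7, 252.8], [296.2, 252.7], [294.3, 221.4], [340.6, 221.4]]
0.015 [[337.4, 227.0], [297.7, 226.9], [296.1, 195.9], [338.9, 195.9]]
down [(np.int64(189), 24), (np.int64(192), -29), (np.int64(196), 10), (np.int64(218), 8), (np.int64(222), -9), (np.int64(244), 23), (np.int64(267), -22), (np.int64(275), -16)]
across [(np.int64(273), -10), (np.int64(295), 37), (np.int64(342), -37)]
down [(np.int64(189), 21), (np.int64(192), -31), (np.int64(196), 12), (np.int64(218), 6), (np.int64(222), -7), (np.int64(244), 23), (np.int64(267), -19), (np.int64(275), -15)]
across [(np.int64(273), -10), (np.int64(295), 37), (np.int64(342), -37)]
down [(np.int64(189), 23), (np.int64(192), -32), (np.int64(196), 12), (np.int64(244), 22), (np.int64(266), -23), (np.int64(275), -16)]
across [(np.int64(273), -10), (np.int64(295), 37), (np.int64(342), -37)]
```

View pics/z9.png

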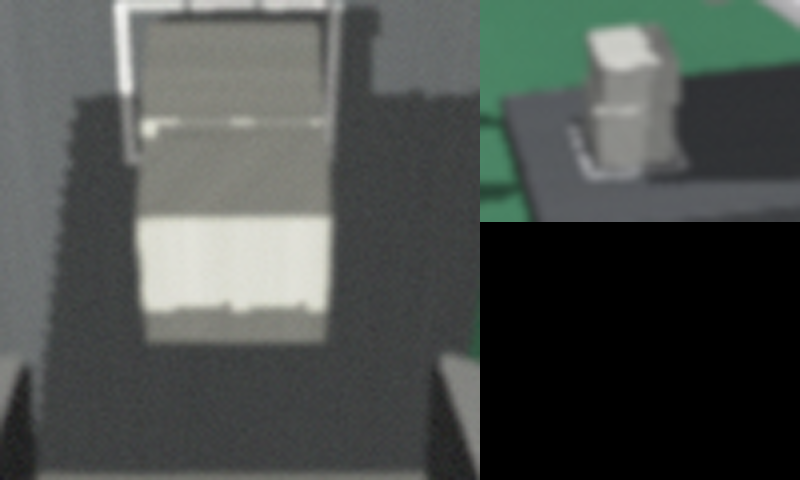

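The picture shows the stack standing square inside the outline, with the 22 mm block centred on the 30 mm block to about 1 mm. Next I go back to the bar.

```bash
python3 - <<'E'
from g import *
o=robot.get_obs();D=(np.pi,0,1.452)
Q=R.from_euler('xyz',o['ee_rot'])
plan((o['tool_pos']+[-.05,0,.12],o['ee_rot']),((.56,.215,.27),D),((.6585,.2028,.26),D))
E
```

```text
call [-0.128, -0.049, -1.0] [0.0, 0.0, 0.0] rows>=2.4 -> [0.491 0.22  0.236] [-3.138  0.52   3.024]
  call [-0.037, -0.014, -0.288] [0.0, 0.0, 0.0] rows>=0.7 -> [0.479 0.22  0.263] [-3.138  0.52   3.024]
  call [-0.735, 0.05, 0.337] [0.238, 0.241, 0.9] rows>=12.1 -> [0.56  0.215 0.27 ] [3.113 0.033 1.57 ]
  call [-0.0, -0.0, 0.0] [0.02, 0.02, 0.075] rows>=1.0 -> [0.56  0.215 0.27 ] [-3.141 -0.     1.453]
  call [-0.005, 0.992, 0.1] [-0.0, -0.0, 0.0] rows>=2.4 -> [0.658 0.203 0.26 ] [-3.141 -0.     1.453]
```

{"method": "servo_tool", "body": {
  "plan": [
    [-0.06, 0, -0.4, 0, 0, 0, 45],
    [-0.12, 0, -0.8, 0, 0, 0, 45],
    [-0.128, 0, -1, 0, 0, 0, 45],
    [-0.128, 0, -1, 0, 0, 0, 45]
  ]
}}

```text
time: 24.42
tool_pos: [0.4929, 0.2261, 0.2434]
ee_rot: [3.137, 0.53, 3.021]
wrist_force: [0.1, 0.9, 1.1]
width: 0.0447
finger_force: 0.0
```

{"method": "servo_tool", "body": {
  "plan": [
    [-0.06, 0, -0.2, 0.02, 0.02, 0.08, 40],
    [-0.12, 0, -0.2, 0.22, 0.223, 0.83, 40],
    [-0.2, 0, -0.2, 0.22, 0.223, 0.83, 40],
    [-0.3, 0, -0.2, 0.22, 0.223, 0.83, 40],
    [-0.4, 0.02, -0.1, 0.22, 0.223, 0.83, 40],
    [-0.5, 0.02, 0, 0.22, 0.223, 0.83, 40],
    [-0.6, 0.02, 0.05, 0.22, 0.223, 0.83, 40],
    [-0.7, 0.02, 0.05, 0.22, 0.223, 0.83, 40],
    [-0.7, 0.02, 0.05, 0.22, 0.223, 0.83, 40],
    [-0.7, 0.02, 0.05, 0.22, 0.223, 0.83, 40],
    [-0.7, 0.02, 0.05, 0.22, 0.223, 0.83, 40],
    [-0.7, 0.02, 0.05, 0.22, 0.223, 0.83, 40]
  ]
}}

```text
time: 25.42
tool_pos: [0.5556, 0.218, 0.2645]
ee_rot: [3.093, 0.066, 1.674]
wrist_force: [0.6, 0.4, -0.0]
width: 0.0398
finger_force: 0.0
```

```bash
python3 - <<'E'
from g import *
o=robot.get_obs();D=(np.pi,0,1.452);print(o['time'],o['tool_pos'],o['ee_rot'])
plan(((.6585,.2028,.25),D))
E
```

```text
25.4167 [0.55562301 0.21799687 0.26454996] [3.09290727 0.06616647 1.67394987]
  call [-0.247, 0.999, 0.211] [0.036, 0.039, 0.142] rows>=2.5 -> [0.659 0.203 0.25 ] [-3.141e+00 -1.000e-03  1.452e+00]
```

{"method": "servo_tool", "body": {
  "plan": [
    [-0.06, 0.2, 0.05, 0.036, 0.039, 0.142, 40],
    [-0.12, 0.5, 0.1, 0.036, 0.039, 0.142, 40],
    [-0.25, 0.8, 0.15, 0.036, 0.039, 0.142, 40],
    [-0.25, 1, 0.21, 0.036, 0.039, 0.142, 40],
    [-0.25, 1, 0.21, 0.036, 0.039, 0.142, 40],
    [-0.25, 1, 0.21, 0.036, 0.039, 0.142, 40],
    [-0.25, 1, 0.21, 0.036, 0.039, 0.142, 40]
  ]
}}

```text
time: 26.0
tool_pos: [0.6568, 0.2048, 0.2535]
ee_rot: [3.139, -0.002, 1.459]
wrist_force: [0.3, 0.0, 0.6]
width: 0.0401
finger_force: 0.0
```

```bash
python3 - <<'E'
from e import *
o=robot.get_obs();D=(np.pi,0,1.452);print(o['time'],o['tool_pos'],o['ee_rot'])
def bar(t,s=0):
    a=np.arctan2(.061,.14)+t;r=np.hypot(.14,.061);Z=R.from_euler('z',v[2])
    return Z.apply([-r*np.cos(a),s,r*np.sin(a)])+[v[0],v[1],.023]
print(bar(.7))
im=snap('wrist','w10.png')
for t in(.66,.7,.72):print(t,proj('wrist',[bar(t,.03),bar(t,-.03)],o).round(1).tolist())
p=proj('wrist',[bar(.7,.03)],o)[0].astype(int)
edges(im,p,(p[1]-20,p[1]+20),(p[0]-40,p[0]+40))
plan((bar(.7)-[0,0,.002],D))
E
```

```text
26.0 [0.65680256 0.2048058  0.25345497] [ 3.13911279e+00 -1.89072151e-03  1.45925248e+00]
[0.65539632 0.20512668 0.15984585]
0.66 [[307.5, 210.3], [307.6, 288.5]]
0.7 [[315.1, 211.1], [314.7, 290.0]]
0.72 [[319.1, 211.4], [318.4, 290.7]]
down [(np.int64(193), -17)]
across [(np.int64(289), 7), (np.int64(300), -17), (np.int64(305), -24), (np.int64(321), 46), (np.int64(338), -38)]
  call [-0.003, -0.017, 0.968] [0.003, -0.002, 0.005] rows>=2.3 -> [0.655 0.205 0.158] [-3.141e+00  1.000e-03  1.452e+00]
```

{"method": "servo_tool", "body": {
  "plan": [
    [0, 0, 0.3, 0, 0, 0, 40],
    [0, -0.01, 0.6, 0, 0, 0, 40],
    [0, -0.02, 0.85, 0, 0, 0, 40],
    [0, -0.02, 0.95, 0, 0, 0, 40],
    [0, -0.02, 0.95, 0, 0, 0, 40],
    [0, -0.02, 0.95, 0, 0, 0, 40],
    [0, -0.02, 0.95, 0, 0, 0, 10],
    [0, -0.02, 0.95, 0, 0, 0, 5],
    [0, -0.02, 0.95, 0, 0, 0, 5],
    [0, -0.02, 0.95, 0, 0, 0, 5],
    [0, -0.02, 0.95, 0, 0, 0, 5]
  ]
}}

```text
time: 26.97
tool_pos: [0.654, 0.2055, 0.1613]
ee_rot: [-3.141, -0.003, 1.458]
wrist_force: [-5.0, 0.1, 4.4]
width: 0.0107
finger_force: 30.0
```

```bash
python3 - <<'E'
from g import *
o=robot.get_obs();print(o['time'],o['tool_pos'],o['wrist_force'],o['width'])
def bar(t):
    a=np.arctan2(.061,.14)+t;r=np.hypot(.14,.061);Z=R.from_euler('z',v[2])
    return Z.apply([-r*np.cos(a),0,r*np.sin(a)])+[v[0],v[1],.023]
Q=R.from_euler('xyz',(np.pi,0,1.452));te=np.arcsin(52/152);print(te,bar(te)-[0,0,.002])
t0=.69
print([(round(t,3),(Q.inv().apply(bar(t)-bar(t0))/.1).round(3)[1:].tolist()) for t in np.r_[np.arange(.66,.385,-.025),te+.01,te,te-.01,te-.02]])
E
```

```text
26.9667 [0.65396452 0.20547964 0.16125665] [-5.04455477  0.05196544  4.41137417] 0.010713467118195829
0.3491564345257176 [0.61279463 0.21020738 0.1262141 ]
[(np.float64(0.66), [-0.041, 0.021]), (np.float64(0.635), [-0.074, 0.04]), (np.float64(0.61), [-0.107, 0.06]), (np.float64(0.585), [-0.139, 0.08]), (np.float64(0.56), [-0.171, 0.101]), (np.float64(0.535), [-0.202, 0.123]), (np.float64(0.51), [-0.233, 0.146]), (np.float64(0.485), [-0.263, 0.169]), (np.float64(0.46), [-0.292, 0.193]), (np.float64(0.435), [-0.321, 0.218]), (np.float64(0.41), [-0.349, 0.244]), (np.float64(0.359), [-0.405, 0.298]), (np.float64(0.349), [-0.415, 0.309]), (np.float64(0.339), [-0.426, 0.321]), (np.float64(0.329), [-0.436, 0.332])]
```

{"method": "servo_tool", "body": {
  "plan": [
    [0, -0.041, 0.021, 0, 0, 0, 5],
    [0, -0.074, 0.04, 0, 0, 0, 5],
    [0, -0.107, 0.06, 0, 0, 0, 5],
    [0, -0.139, 0.08, 0, 0, 0, 5],
    [0, -0.171, 0.101, 0, 0, 0, 5],
    [0, -0.202, 0.123, 0, 0, 0, 5],
    [0, -0.233, 0.146, 0, 0, 0, 5],
    [0, -0.263, 0.169, 0, 0, 0, 5],
    [0, -0.292, 0.193, 0, 0, 0, 5],
    [0, -0.321, 0.218, 0, 0, 0, 5],
    [0, -0.349, 0.244, 0, 0, 0, 5],
    [0, -0.349, 0.244, 0, 0, 0, 5]
  ]
}}

```text
time: 27.97
tool_pos: [0.6236, 0.2091, 0.1405]
ee_rot: [3.128, -0.005, 1.458]
wrist_force: [-1.3, -1.6, 11.0]
width: 0.0108
finger_force: 30.0
```

{"method": "servo_tool", "body": {
  "plan": [
    [0, -0.014, 0.013, 0, 0, 0, 5],
    [0, -0.028, 0.027, 0, 0, 0, 5],
    [0, -0.042, 0.04, 0, 0, 0, 5],
    [0, -0.056, 0.054, 0, 0, 0, 5],
    [0, -0.056, 0.054, 0, 0, 0, 5],
    [0, -0.056, 0.054, 0, 0, 0, 5]
  ]
}}

```text
time: 28.47
tool_pos: [0.6178, 0.2097, 0.1351]
ee_rot: [3.13, -0.005, 1.458]
wrist_force: [-2.8, -0.9, 10.6]
width: 0.011
finger_force: 30.0
```

{"method": "servo_tool", "body": {
  "plan": [
    [0, -0.01, 0.01, 0, 0, 0, 5],
    [0, -0.02, 0.022, 0, 0, 0, 5],
    [0, -0.026, 0.03, 0, 0, 0, 5],
    [0, -0.026, 0.03, 0, 0, 0, 5],
    [0, -0.026, 0.03, 0, 0, 0, 5]
  ]
}}

```text
time: 28.88
tool_pos: [0.6149, 0.2101, 0.1322]
ee_rot: [3.131, -0.005, 1.458]
wrist_force: [-4.2, -1.5, 11.9]
width: 0.0107
finger_force: 30.0
```

{"method": "servo_tool", "body": {
  "plan": [
    [0, -0.01, 0.011, 0, 0, 0, 5],
    [0, -0.01, 0.011, 0, 0, 0, 5],
    [0, -0.01, 0.011, 0, 0, 0, 5]
  ]
}}

```text
time: 29.13
tool_pos: [0.6139, 0.2102, 0.1311]
ee_rot: [3.131, -0.005, 1.458]
wrist_force: [-4.9, -0.9, 13.4]
width: 0.0111
finger_force: 30.0
```

{"method": "servo_tool", "body": {
  "plan": [
    [0, -0.01, 0.011, 0, 0, 0, 5],
    [0, -0.01, 0.011, 0, 0, 0, 5],
    [0, -0.01, 0.011, 0, 0, 0, 5]
  ]
}}

```text
time: 29.38
tool_pos: [0.6127, 0.2103, 0.1299]
ee_rot: [3.131, -0.004, 1.458]
wrist_force: [-4.7, -2.2, 13.2]
width: 0.0108
finger_force: 30.0
```

{"method": "servo_tool", "body": {
  "plan": [
    [0, -0.01, 0.011, 0, 0, 0, 5],
    [0, -0.01, 0.011, 0, 0, 0, 5],
    [0, -0.01, 0.011, 0, 0, 0, 5]
  ]
}}

```text
time: 29.63
tool_pos: [0.6116, 0.2105, 0.1287]
ee_rot: [3.131, -0.004, 1.458]
wrist_force: [-4.7, -0.1, 13.0]
width: 0.0113
finger_force: 30.0
```

{"method": "servo_tool", "body": {
  "plan": [
    [0, -0.01, 0.011, 0, 0, 0, 5],
    [0, -0.01, 0.011, 0, 0, 0, 5],
    [0, -0.01, 0.011, 0, 0, 0, 5]
  ]
}}

```text
time: 29.88
tool_pos: [0.6106, 0.2106, 0.1276]
ee_rot: [3.132, -0.004, 1.458]
wrist_force: [-5.0, -2.1, 12.9]
width: 0.0112
finger_force: 30.0
```

```bash
python3 - <<'E'
from e import *
o=robot.get_obs();print(o['time'],o['tool_pos'],o['joint_torque'].round(1))
sd=snap('side','s11.png')
Z=R.from_euler('z',v[2])
def pt(t,x,s,n):  # on plate: x from hinge along plate, s lateral, n normal
    return Z.apply([-x*np.cos(t)+n*np.sin(t)*1,s,x*np.sin(t)+n*np.cos(t)])+[v[0],v[1],.023]
for t in(.32,.349,.38):
    print(t,'front near top corner',proj('side',[pt(t,.17,-.059,.016),pt(t,.17,-.059,.006),pt(t,.12,-.059,.016),pt(t,.12,-.059,.006)]).round(1).tolist())
g=cv2.cvtColor(sd,cv2.COLOR_RGB2GRAY)
for x in(.155,.12,.09):
    p=proj('side',[pt(.349,x,-.059,.011)])[0];c=int(round(p[0]));r=int(p[1])
    print(x,c,'exp top/bot',[proj('side',[pt(t,x,-.059,n)])[0][1].round(1) for t in(.32,.349,.38) for n in(.016,.006)],r-10,g[r-10:r+14,c].tolist())
# flat reference for bias
g0=cv2.cvtColor(cv2.imread('pics/side0.png'),cv2.COLOR_BGR2GRAY)
for x in(.155,.12,.09):
    p=proj('side',[pt(0,x,-.059,.011)])[0];c=int(round(p[0]));r=int(p[1])
    print('flat',x,c,[proj('side',[pt(0,x,-.059,n)])[0][1].round(1) for n in(.016,.006)],r-10,g0[r-10:r+14,c].tolist())
E
```

```text
29.8833 [0.61061786 0.21057756 0.12764327] [ -0.3 -35.2 -25.5   0.1  -1.6   0. ]
0.32 front near top corner [[329.9, 193.4], [328.4, 197.6], [352.5, 197.5], [350.9, 201.6]]
0.349 front near top corner [[330.9, 191.3], [329.3, 195.5], [353.3, 196.1], [351.6, 200.2]]
0.38 front near top corner [[332.0, 189.1], [330.2, 193.3], [354.2, 194.6], [352.3, 198.7]]
0.155 337 exp top/bot [np.float64(194.6), np.float64(198.8), np.float64(192.8), np.float64(197.0), np.float64(190.8), np.float64(195.0)] 184 [241, 240, 241, 241, 241, 241, 241, 241, 238, 224, 193, 175, 164, 138, 119, 117, 117, 118, 118, 118, 119, 118, 119, 120]
0.12 352 exp top/bot [np.float64(197.5), np.float64(201.6), np.float64(196.1), np.float64(200.2), np.float64(194.6), np.float64(198.7)] 188 [240, 240, 241, 241, 241, 241, 242, 241, 230, 196, 175, 161, 123, 76, 52, 51, 52, 51, 52, 51, 51, 51, 52, 52]
0.09 365 exp top/bot [np.float64(199.8), np.float64(203.9), np.float64(198.8), np.float64(202.9), np.float64(197.7), np.float64(201.8)] 190 [236, 240, 242, 243, 242, 242, 242, 243, 241, 227, 198, 179, 159, 111, 66, 51, 49, 50, 51, 51, 51, 51, 51, 52]
flat 0.155 331 [np.float64(215.2), np.float64(219.1)] 207 [240, 241, 241, 242, 242, 234, 199, 172, 159, 136, 118, 113, 112, 100, 73, 58, 70, 86, 85, 73, 65, 62, 70, 85]
flat 0.12 347 [np.float64(213.2), np.float64(217.2)] 205 [242, 242, 242, 242, 243, 244, 238, 208, 176, 154, 105, 61, 50, 51, 51, 53, 68, 86, 88, 74, 65, 64, 70, 86]
flat 0.09 361 [np.float64(211.5), np.float64(215.5)] 203 [240, 242, 243, 243, 243, 243, 244, 238, 210, 179, 156, 105, 59, 50, 51, 53, 66, 85, 87, 73, 63, 62, 65, 82]
```

```bash
python3 - <<'E'
from e import *
for t in('block22_center','block30_center'):print(t,[(np.round(x['extent'],1).tolist(),round(x['conf'],2)) for x in robot.find_in(t,'side')[:3]])
a=cv2.imread('pics/s9.png',0);b=cv2.imread('pics/s11.png',0)
print('pred stack base/30top/22top',proj('side',[seat,seat+[0,0,.03],seat+[0,0,.052]]).round(1).tolist())
print('roller end',[proj('side',[R.from_euler('z',v[2]).apply([-.152*np.cos(t),-.054,.152*np.sin(t)])+[v[0],v[1],.023]])[0].round(1).tolist() for t in(.32,.349)])
print('cols',list(range(314,352,2)))
for r in range(184,220):print(r,'|',' '.join('%3d'%x for x in a[r,314:352:2]),'|',' '.join('%3d'%x for x in b[r,314:352:2]))
E
```

```text
block22_center [([326.5, 194.6, 9.8, 14.9], 0.41)]
block30_center [([329.5, 204.2, 20.7, 15.0], 0.48), ([425.0, 341.6, 14.6, 15.6], 0.43), ([356.3, 193.4, 104.6, 72.9], 0.17)]
pred stack base/30top/22top [[330.6, 209.5], [330.5, 198.0], [330.5, 189.2]]
roller end [[335.2, 200.3], [335.9, 198.5]]
cols [314, 316, 318, 320, 322, 324, 326, 328, 330, 332, 334, 336, 338, 340, 342, 344, 346, 348, 350]
184 | 107 107 108 107 109 111 112 118 124 117 113 110 107 106 107 108 108 107 108 |  61  87 108 110 112 142 191 238 241 240 240 240 240 204  88  75 191 233 240
185 | 108 107 108 107 118 133 143 151 160 138 119 111 108 107 107 107 108 108 107 |  60  75 103 109 109 131 174 234 241 241 240 240 239 188  79  80 208 240 241
186 | 108 108 109 107 140 169 181 189 191 166 121 110 106 107 107 108 107 107 108 |  60  65  90 106 108 120 158 226 241 241 241 241 237 159  69  83 199 240 240
187 | 108 108 108 107 156 195 200 202 203 187 132 109 105 107 108 108 107 107 108 |  61  60  75  96 105 115 147 217 240 241 241 241 235 132  63  89 178 237 240
188 | 108 108 107 107 150 200 202 202 203 196 142 108 104 105 
[... 4357 characters left out ...]
  84  84  81  79  80  72  69  66  65  59  53  52  50  51  51
216 |  90  90  90  93 116 118 111 113 109  94  72  64  62  60  64  66  66  67  67 |  93  92  92  89  77  70  66  64  65  57  53  53  53  51  51  52  52  51  52
217 |  89  90  91  90  95  95  92  94  92  91  80  80  79  77  82  85  85  85  86 |  91  92  91  89  69  55  53  53  52  52  51  51  51  50  51  51  51  52  52
218 |  91  90  91  91  91  91  91  91  90  91  89  90  89  89  92  92  92  93  93 |  93  92  92  91  67  52  52  52  50  51  51  50  52  54  55  55  54  55  60
219 |  92  91  91  91  92  91  92  92  92  93  92  93  93  93  93  93  94  94  93 |  92  92  92  93  76  53  53  53  55  55  54  54  57  67  68  68  68  69  76
```

{"method": "servo_tool", "body": {
  "plan": [
    [0, 0, 0, 0, 0, 0, 36],
    [0, 0, 0, 0, 0, 0, 36],
    [0, 0, 0, 0, 0, 0, 36],
    [0, 0, 0, 0, 0, 0, 36]
  ]
}}

```text
time: 30.37
tool_pos: [0.6094, 0.2103, 0.1216]
ee_rot: [3.138, -0.002, 1.458]
wrist_force: [-0.1, 0.9, 0.3]
width: 0.0337
finger_force: 0.0
```

{"method": "servo_tool", "body": {
  "plan": [
    [0, 0, -0.3, 0, 0, 0, 36],
    [0, 0, -0.6, 0, 0, 0, 36],
    [0, 0, -0.9, 0, 0, 0, 36],
    [0, 0, -0.9, 0, 0, 0, 36],
    [0, 0, -0.9, 0, 0, 0, 36],
    [0, 0, -0.9, 0, 0, 0, 36]
  ]
}}

```text
time: 30.87
tool_pos: [0.6088, 0.2101, 0.2111]
ee_rot: [3.138, -0.002, 1.458]
wrist_force: [0.5, 0.1, -0.5]
width: 0.036
finger_force: 0.0
```

```bash
python3 - <<'E'
from e import *
o=robot.get_obs();print(o['time'],o['tool_pos'],o['ee_rot'],o['width'])
im=snap('wrist','w12.png');sd=snap('side','s12.png')
def bar(t,s=0):
    a=np.arctan2(.061,.14)+t;r=np.hypot(.14,.061);Z=R.from_euler('z',v[2])
    return Z.apply([-r*np.cos(a),s,r*np.sin(a)])+[v[0],v[1],.023]
for t in(.30,.32,.349,.37):print(t,proj('wrist',[bar(t,.03),bar(t,0.015)],o).round(1).tolist())
for s in(.03,.015):
    p=proj('wrist',[bar(.349,s)],o)[0].astype(int);edges(im,p,(p[1]-20,p[1]+20),(p[0]-40,p[0]+40))
b=cv2.imread('pics/s11.png',0).astype(int);c=cv2.imread('pics/s12.png',0).astype(int)
for col in(330,337,352,365):print(col,b[188:204,col].tolist(),c[188:204,col].tolist())
E
```

```text
30.8667 [0.60883791 0.21008247 0.21109689] [ 3.13814518e+00 -2.12383412e-03  1.45776221e+00] 0.036036368960134416
0.3 [[315.4, 211.9], [315.3, 232.9]]
0.32 [[318.3, 212.5], [318.2, 233.8]]
0.349 [[322.8, 213.5], [322.6, 235.0]]
0.37 [[326.2, 214.2], [326.0, 235.8]]
down [(np.int64(195), -16)]
across [(np.int64(311), -27), (np.int64(328), 27), (np.int64(333), 17)]
down []
across [(np.int64(305), -21), (np.int64(311), -26), (np.int64(327), 46)]
330 [239, 237, 233, 222, 196, 180, 171, 153, 125, 112, 114, 118, 121, 123, 123, 121] [239, 236, 233, 222, 194, 179, 170, 152, 125, 111, 113, 118, 120, 122, 122, 120]
337 [241, 240, 241, 241, 238, 224, 193, 175, 164, 138, 119, 117, 117, 118, 118, 118] [240, 239, 240, 241, 237, 223, 192, 175, 162, 137, 118, 115, 117, 117, 116, 117]
352 [240, 240, 241, 241, 240, 241, 241, 240, 229, 196, 175, 160, 123, 76, 51, 50] [239, 240, 240, 240, 240, 240, 240, 240, 228, 195, 174, 160, 122, 76, 53, 50]
365 [205, 229, 236, 240, 242, 243, 242, 242, 242, 242, 240, 227, 197, 179, 159, 111] [205, 229, 235, 239, 241, 242, 242, 241, 241, 242, 239, 226, 196, 178, 158, 111]
```

{"method": "servo_tool", "body": {
  "plan": [
    [0, 0.02, 0.15, 0, 0, 0, 0],
    [0, 0.02, 0.3, 0, 0, 0, 0],
    [0, 0.02, 0.45, 0, 0, 0, 0],
    [0, 0.02, 0.53, 0, 0, 0, 0],
    [0, 0.02, 0.53, 0, 0, 0, 0],
    [0, 0.02, 0.53, 0, 0, 0, 0],
    [0, 0.02, 0.53, 0, 0, 0, 0],
    [0, 0.02, 0.53, 0, 0, 0, 0]
  ]
}}

```text
time: 31.63
tool_pos: [0.612, 0.2103, 0.1606]
ee_rot: [3.135, -0.004, 1.458]
wrist_force: [-0.1, 0.8, 0.3]
width: 0.0007
finger_force: 0.0
```

{"method": "servo_tool", "body": {
  "plan": [
    [0, 0, 0.01, 0, 0, 0, 0],
    [0, 0, 0.02, 0, 0, 0, 0],
    [0, 0, 0.03, 0, 0, 0, 0],
    [0, 0, 0.03, 0, 0, 0, 0],
    [0, 0, 0.03, 0, 0, 0, 0]
  ]
}}

```text
time: 32.05
tool_pos: [0.6114, 0.2101, 0.1563]
ee_rot: [3.137, -0.003, 1.458]
wrist_force: [0.4, 0.4, -0.6]
width: 0.0008
finger_force: 0.0
```

{"method": "servo_tool", "body": {
  "plan": [
    [0, 0, 0.01, 0, 0, 0, 0],
    [0, 0, 0.02, 0, 0, 0, 0],
    [0, 0, 0.02, 0, 0, 0, 0],
    [0, 0, 0.02, 0, 0, 0, 0]
  ]
}}

```text
time: 32.38
tool_pos: [0.6113, 0.2101, 0.1541]
ee_rot: [3.137, -0.003, 1.458]
wrist_force: [0.2, -0.9, -0.1]
width: 0.0003
finger_force: 0.0
```

{"method": "servo_tool", "body": {
  "plan": [
    [0, 0, 0.01, 0, 0, 0, 0],
    [0, 0, 0.015, 0, 0, 0, 0],
    [0, 0, 0.015, 0, 0, 0, 0],
    [0, 0, 0.015, 0, 0, 0, 0]
  ]
}}

```text
time: 32.72
tool_pos: [0.6114, 0.2101, 0.1528]
ee_rot: [3.137, -0.003, 1.458]
wrist_force: [0.0, -0.1, -0.0]
width: 0.0003
finger_force: 0.0
```

{"method": "servo_tool", "body": {
  "plan": [
    [0, 0, 0.01, 0, 0, 0, 0],
    [0, 0, 0.015, 0, 0, 0, 0],
    [0, 0, 0.015, 0, 0, 0, 0],
    [0, 0, 0.015, 0, 0, 0, 0]
  ]
}}

```text
time: 33.05
tool_pos: [0.6116, 0.2102, 0.1519]
ee_rot: [3.136, -0.003, 1.458]
wrist_force: [-0.0, 0.7, 1.6]
width: 0.0008
finger_force: 1.1
```

{"method": "servo_tool", "body": {
  "plan": [
    [0, 0, 0.01, 0, 0, 0, 0],
    [0, 0, 0.01, 0, 0, 0, 0],
    [0, 0, 0.01, 0, 0, 0, 0]
  ]
}}

```text
time: 33.3
tool_pos: [0.6116, 0.2102, 0.1518]
ee_rot: [3.135, -0.003, 1.458]
wrist_force: [-1.2, -0.9, 5.6]
width: 0.0007
finger_force: 2.6
```

{"method": "servo_tool", "body": {
  "plan": [
    [0, 0, 0.01, 0, 0, 0, 0],
    [0, 0, 0.01, 0, 0, 0, 0],
    [0, 0, 0.01, 0, 0, 0, 0]
  ]
}}

```text
time: 33.55
tool_pos: [0.6115, 0.2102, 0.1517]
ee_rot: [3.135, -0.003, 1.458]
wrist_force: [-3.6, -0.7, 8.2]
width: 0.0002
finger_force: 3.9
```

{"method": "servo_tool", "body": {
  "plan": [
    [0, 0, 0.01, 0, 0, 0, 0],
    [0, 0, 0.02, 0, 0, 0, 0],
    [0, 0, 0.02, 0, 0, 0, 0],
    [0, 0, 0.02, 0, 0, 0, 0]
  ]
}}

```text
time: 33.88
tool_pos: [0.6113, 0.2103, 0.1513]
ee_rot: [3.135, -0.004, 1.458]
wrist_force: [-4.8, -1.5, 12.9]
width: 0.0004
finger_force: 6.2
```

{"method": "servo_tool", "body": {
  "plan": [
    [0, 0, 0.01, 0, 0, 0, 0],
    [0, 0, 0.02, 0, 0, 0, 0],
    [0, 0, 0.02, 0, 0, 0, 0],
    [0, 0, 0.02, 0, 0, 0, 0]
  ]
}}

```text
time: 34.22
tool_pos: [0.6113, 0.2103, 0.1512]
ee_rot: [3.134, -0.004, 1.458]
wrist_force: [-7.8, -1.8, 17.5]
width: 0.0004
finger_force: 8.8
```

{"method": "servo_tool", "body": {
  "plan": [
    [0, 0, -0.1, 0, 0, 0, 0],
    [0, 0, -0.4, 0, 0, 0, 0],
    [0, 0, -0.8, 0, 0, 0, 0],
    [0, 0, -1, 0, 0, 0, 0],
    [0, 0, -1, 0, 0, 0, 0],
    [0, 0, -1, 0, 0, 0, 0],
    [0, 0, -1, 0, 0, 0, 0],
    [0, 0, -1, 0, 0, 0, 0]
  ]
}}

```text
time: 34.88
tool_pos: [0.6101, 0.2097, 0.2423]
ee_rot: [3.141, -0.001, 1.458]
wrist_force: [-0.3, 0.0, 0.5]
width: 0.0004
finger_force: 0.0
```

```bash
python3 - <<'E'
from e import *
o=robot.get_obs();print(o['time'],o['tool_pos'],o['wrist_force'])
snap('side','s13.png');snap('scene','c13.png')
a,b,c=[cv2.imread('pics/%s.png'%n,0).astype(int) for n in('s9','s12','s13')]
for r in(198,204,208):print(r,a[r,316:346:2].tolist(),c[r,316:346:2].tolist())
for col in(337,352):print(col,b[188:204,col].tolist(),c[188:204,col].tolist())
# other things unmoved
s0=cv2.imread('pics/scene0.png');s1=cv2.imread('pics/c13.png')
for n,u,r in(('40',(187,243),14),('16',(218,220),12),('spool',(217,241),8),('bottle',(246,322),22),('heatsink',(279,299),14),('driver',(330,245),30)):
    A=s0[u[1]-r:u[1]+r,u[0]-r:u[0]+r].astype(int);B=s1[u[1]-r:u[1]+r,u[0]-r:u[0]+r];print(n,abs(A-B).mean().round(1))
E
```

```text
34.8833 [0.61010042 0.20968169 0.24234383] [-0.29021106  0.00524524  0.52936015]
198 [99, 91, 93, 100, 106, 135, 138, 138, 138, 127, 118, 118, 89, 49, 50] [53, 51, 65, 99, 102, 116, 117, 113, 113, 115, 119, 128, 122, 130, 150]
204 [91, 84, 77, 96, 126, 138, 141, 142, 140, 129, 119, 105, 59, 50, 49] [85, 60, 69, 95, 113, 119, 120, 120, 119, 120, 120, 105, 58, 49, 50]
208 [89, 107, 114, 86, 125, 140, 139, 139, 137, 121, 119, 112, 68, 50, 50] [91, 84, 83, 87, 113, 121, 120, 119, 120, 120, 120, 113, 68, 49, 50]
337 [240, 239, 240, 241, 237, 223, 192, 175, 162, 137, 118, 115, 117, 117, 116, 117] [240, 239, 240, 241, 239, 228, 195, 171, 162, 144, 123, 115, 115, 116, 116, 117]
352 [239, 240, 240, 240, 240, 240, 240, 240, 228, 195, 174, 160, 122, 76, 53, 50] [239, 239, 240, 240, 240, 240, 241, 240, 231, 198, 174, 164, 133, 85, 54, 49]
40 2.2
16 2.2
spool 2.3
bottle 2.1
heatsink 2.1
driver 18.3
```

```bash
python3 -c "
from bench import robot
print(robot.close_job())"
```

```text
the job is handed in; nothing more can be done
None
```

The job is handed in at about 35 s of the 72 s allowed. The 30 mm and 22 mm blocks are stacked in the marked square, centred on each other to about 1 mm, and the plate's roller rests on them at about 20 degrees, held firm under a 17 N press. The other blocks, spool, bottle and heat sink showed no change in the last scene picture. The screwdriver's patch of that picture did change; I took this to be the arm's shadow and did not check it.

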